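Unhook the green board from its drying prong and rack it

ROBOT

A 7-joint arm with a two-finger parallel gripper is mounted at the origin on the work surface. World frame = base frame: x ahead of the robot, y to its left, z up, the work surface at z = 0. Lengths are in m, angles in rad, forces in N, time in s.
With the tool pointing down it reaches from about 0.425 to 0.95 m from the base axis. Payload 4.7 kg.
Tool frame: the origin (TCP) lies midway between the tips of the shut fingers; the grasp point (between the pads) lies 19 mm behind it; y points along the fingers, z is the direction in which the jaws open and shut, and the axes are right-handed (so a half turn about y gives the same grasp; the last joint's range is limited). The gripper opens to 85 mm and grips with 20 to 120 N. Pads are 22 mm wide; open, the fingers measure 114 mm over their backs; the gripper's body (76 mm by 85 mm) begins 54 mm behind the grasp point. The pads swing forward as they close: fully open they stand 13 mm farther back than shut.
Start: joints at [-1.346, 0.469, -0.049, 1.532, 0.024, 1.141, -0.082], TCP at [0.169, 0.653, 0.21] pointing down, gripper open.
Joint ranges: [-2.59, 2.59], [-0.33, 1.99], [-1.39, 1.29], [0.1, 2.45], [-1.04, 4.18], [0.21, 1.99], [-2.66, 2.66]. Speed limits (rad/s): [2.57, 2.57, 3.14, 3.14, 3.14, 3.14, 3.14].

INTERFACE

Orientations are given as a unit quaternion [x, y, z, w].
In Python, from plant import telemetry, vision, ticket, finder gives the robot as it stands. The module is installed in compiled form; this text tells all that it offers.
- The arm moves only by the tool arm_command, never from a script. Its argument "steps" is one flat list of numbers, 7 for each row, row after row: the turn, a rotation vector about the tool's x, y, z in degrees, then the shift along the tool's x, y, z in m, then the finger opening in m, from 0 to 0.0854. In form: [rx, ry, rz, x, y, z, fingers, rx, ry, rz, x, y, z, fingers, ...]. A call has 1 to 12 rows; each row shifts and turns the commanded pose from where the row before left it, along the tool's axes as they then stand; what a row does not reach is not made up. A row lasts 1/12 s, in which the tool goes at most 41.7 mm and 7.16 degrees, less where a joint would pass 70% of its speed; a pose out of reach is approached as far as the arm can. A call is refused whole if a number of a shift passes 0.0417 or a number of a turn 7.16, either way. A call with a gripper value outside its range is refused whole. The fingers move at their own pace and stop on an object; "newtons" is the grip in N (left out, the last holds). Time passes only in rows, so rows that do not move let the fingers close. It gives the time, the measured TCP pose, the force and the opening at its end, in the units of the state.
- telemetry.observe(): the state, without advancing time (a new reading comes with each control period).
- vision.snapshot(name): name is "scene" or "side" or "wrist"; returns the picture (480x640x3 uint8, blue, green, red); there is no depth.
- vision.camera_model(name): a dict with "vfov" (degrees; the focal length in pixels is half the picture's height over the tangent of half this angle, whatever the lens; pixels are square), "cx", "cy" (the principal point, pixels), "extrinsics" (4x4, takes a point from world to camera coordinates). Camera axes: x right, y up, looking along -z (the intrinsics and any distortion apply to the point x, -y, -z); pixel columns grow to the right and rows downward; lengths in m; the calibration is good to about 2 mm. The wrist camera is an equidistant fisheye: a pixel r from the principal point sees the ray r / f radians off the axis. A picture is of the moment at which its call begins: read the wrist's pose just before it. camera_model takes no time and is no camera call; for the wrist camera it gives the pose at the moment of the call.
- ticket.sign_off(): hands the job in, once; it reports no verdict.
Trained networks look in the newest picture that a camera, given by its name, has taken for a name from the list of things; names that differ only in an ending like _2 or _b are one class to them, and where a whole thing is asked for, a point or a joint stands for the part that bears it (a point fixed in the world has none). Each returns a list of dicts, best first, with "p" (0 to 1); they miss things now and then, are a little off and sometimes report something else, mostly with a low value. They report only what shows in the picture. A call takes as long as a camera call.
- finder.look_for(camera, target): "at" ([x, y, z] in m, in world coordinates, good to about 4 mm: the middle of the surface that is visible of it).
- finder.spot_point(camera, target): "at" ([x, y, z] in m, in world coordinates, good to about 4 mm: a listed point, or the origin of a listed thing).
The state is a dict: "time_s": time; "joint_positions": joint angles; "joint_velocities": joint speeds; "tau": joint torques, N m; "eef_pos": TCP position; "eef_rot": TCP orientation; "contact_force": force on the tool from outside, world axes, zero at the start; "torque": the same for the moment, N m; "finger_gap": finger opening in m.
Only numpy, scipy, OpenCV 4.12 (cv2) and the standard library are available. Lean on these libraries where they do the work, as an engineer would, in place of code of your own. Each camera call takes 0.05 s, during which the arm holds its last target.

TASK

The green cutting board has dried. Ease it off its prong on the drying stand, lifting its top end to clear the upturned tip without forcing it against the prong, then lower it, still in the gripper, right down into the free slot of the board rack, centred in the slot, and let go. Leave the red and white boards, the sink strainer and the soap bottle as they are.

Things in the scene. Friction and masses are not known exactly. Their poses are not given: they have to be found in the camera images.
- green_board_centre (a point): centre of the green cutting board to be racked: a rigid plastic slab 210 mm tall (z), 140 mm wide (y), 8 mm thick (x), about 0.16 to 0.32 kg, hanging upright by its hole. This point is half-way up, mid width, mid thickness; x is normal to the board and, on the prong, points along it towards the stand.
- green_board_hole (a point): centre of the green board's round hanging hole, 18 mm in diameter, straight through the thickness, 45 mm below the top edge (60 mm above the board's centre), mid width. Same axes as the board.
- stand: steel drying stand, fixed: two posts, a 316 mm long, 24 mm high prong rail centred 250 mm above the table, two 6 mm black-coated rod prongs. Origin on the table under the middle of the rail's front face; z up, y along the rail, prongs point along -x. The hole's top edge rests on the rod. Over 10 N between board and prong is forcing it; a prong bends for good above some 15 N at its end.
- root_a (a point): where the prong on the stand's +y side leaves the rail (rod centre, 90 mm from the middle); axes as the stand. Unbent, a prong runs level for 140 mm along -x, then turns up at 36 degrees for 30 mm; its end is then 164 mm out and 18 mm higher. In use it was bent: beyond 35 mm out (where the boards hang) all of it slopes up or down by an unknown angle up to 7 degrees (end +-16 mm).
- root_b (a point): the same for the prong on the stand's -y side, bent by its own unknown angle. The green board hangs on either prong, the red on the other. An upright board has 11 to 12 mm of play up and down on a straight part, but only 2 to 6 mm on the upturned end: it must rise as it is drawn outward, led by feel along the rod.
- free_slot (a point): centre of the floor of the free slot in the board rack (fixed), 10 mm above the table: x is across the slot (board thickness), y along it (board width), z up. The slot is 14 mm wide between two black wire hoops 110 mm long and 88 mm high above the table, the top 15 mm flaring out to 26 mm. The occupied slot is 70 mm away along -x; rack floor plate 170 mm (x) by 150 mm (y).
- red_board_centre (a point): centre of the red board, same size, hanging on the stand's other prong, 180 mm beside the green one. To be left.
- white_board_centre (a point): centre of the white board, same size, standing in the rack's other slot. To be left.
- soap: red soap bottle, 70 mm in diameter, 190 mm tall, standing on the table; origin at the centre of the underside. To be left.
- strainer: steel sink strainer basket standing on the table, 84 mm in diameter, 42 mm high with its black knob; origin at the centre of the underside. To be left.

How it is judged:
On the way, in this order (a step that is already met when the one before it is completed fails the run):
1. the green board is held in the gripper, its hole off the end of the prong (x of green_board_hole in the frame of stand below -0.178 m and height (world z) of green_board_hole above 0.2 m and contact force between the fingers and green_board above 1 N), for 0.1 s.
2. the green board, still held, is down on the floor of the free slot (z of green_board_centre in the frame of free_slot below 0.111 m and horizontal distance between green_board_centre and free_slot below 0.03 m and contact force between the fingers and green_board above 1 N), for 0.1 s.
At the end, for the whole second after the job is handed in: Green board in the free slot, upright within 0.13 rad, on the floor (4 mm), its middle within 12 mm across and 25 mm along of the slot centre, square within 0.2 rad, at rest, released; red board hanging, white board, strainer and bottle within 20 mm of where they were (z of green_board_centre in the frame of free_slot between 0.1 and 0.109 m and x of green_board_centre in the frame of free_slot between -0.012 and 0.012 m and y of green_board_centre in the frame of free_slot between -0.025 and 0.025 m and angle between green_board_centre's own z axis and vertical below 0.13 rad and angle between the x axis of green_board_centre and the x axis of free_slot, either way round below 0.2 rad and linear speed of green_board below 0.02 m/s and contact force between the fingers and green_board below 0.1 N and distance of each of red_board_centre, white_board_centre, strainer, soap from where it was at the start of the episode below 0.02 m); the robot touches nothing.
It fails at once if the green board, drawn along its prong, is forced against the prong or stand (more than 10 N) (contact force between green_board and stand above 10 N and x of green_board_hole in the frame of stand below -0.048 m).
It fails at once if the red board is disturbed (moved more than 20 mm) (distance of red_board_centre from where it was at the start of the episode above 0.02 m).
It fails at once if the white board is disturbed (moved more than 20 mm) (distance of white_board_centre from where it was at the start of the episode above 0.02 m).
It fails at once if the sink strainer is moved more than 20 mm (distance of strainer from where it was at the start of the episode above 0.02 m).
It fails at once if the soap bottle is moved more than 20 mm (distance of soap from where it was at the start of the episode above 0.02 m).
It also fails if it takes over 72 s, if anything falls off the work surface, if the arm or the gripper's body presses on something with over 40 N, if the wrist force passes 120 N, or if a joint passes its speed limit or range.

## Working session

There is one attempt and no reset: what is moved stays moved. The work goes in short steps, Python scripts to look and compute and a tool call to move; the robot and the scene stay as the last step left them, time stands still between calls to the robot, and variables do not carry over. Pictures are saved under pics/ and viewed, and the job is handed in when it is done.

Besides the shell and the picture viewer there is one more tool, called after "Call:" as a command line: name --argument value ..., lists and objects as JSON in quotes. arm_command: Moves the arm, as the interface text tells. Its arguments: {"type":"object","properties":{"steps":{"type":"array","items":{"type":"number"}},"newtons":{"type":"number"}},"required":["steps"]}

```bash
ls; mkdir -p pics; python3 - <<'E'
from plant import telemetry, vision, finder
import cv2
s=telemetry.observe()
for k,v in s.items(): print(k,v)
for n in ["scene","side","wrist"]:
    im=vision.snapshot(n); cv2.imwrite(f"pics/{n}0.png",im)
    m=vision.camera_model(n); print(n,m)
for n in ["scene","side"]:
    for t in ["green_board_centre","green_board_hole","stand","root_a","root_b","free_slot","red_board_centre","white_board_centre","soap","strainer"]:
        r=finder.spot_point(n,t); print(n,t,[(([round(float(c),4) for c in d["at"]]),round(d["p"],2)) for d in r[:3]])
print(telemetry.observe()["time_s"])
E
```

```text
pics
time_s 0.0
joint_positions [-1.34592293  0.46947978 -0.04858863  1.53368593  0.02413144  1.14099283
 -0.08231738]
joint_velocities [-1.51915403e-03 -4.74355886e-04 -1.42595579e-03 -2.56745550e-03
 -1.02742027e-03 -6.67486464e-05 -1.82128937e-03]
tau [-1.68226461e-04 -5.10313153e+01 -4.63518302e-02 -2.37712240e+01
  1.08178423e-02  7.53924076e-03  2.92921165e-06]
eef_pos [0.16931196 0.65277833 0.20853899]
eef_rot [ 0.70212055 -0.0895264   0.08942214 -0.70072494]
contact_force [-0.13244111 -1.01284763 -1.06738796]
torque [ 0.0221679 -0.0136152  0.011539 ]
finger_gap 0.08517918756384653
scene {'vfov': 54.32960145788666, 'cx': 321.7380947787617, 'cy': 236.609517520446, 'extrinsics': array([[ 0.58489315,  0.81086951,  0.01976455, -0.38280126],
       [-0.5321716 ,  0.36524667,  0.76379857,  0.10564565],
       [ 0.61212204, -0.45725869,  0.645152  , -1.33437777],
       [ 0.        ,  0.        ,  0.        ,  1.        ]])}
side {'vfov': 49.26654670507015, 'cx': 325.20244874081635, 'cy': 225.65221074833426, 'extrinsics': array([[ 0.99064032, -0.13542475, -0.01708517, -0.47953288],
 
[... 1084 characters left out ...]
trainer [([0.4249, 0.0069, 0.0022], 0.59)]
side green_board_centre [([0.4459, 0.222, 0.1856], 0.66)]
side green_board_hole [([0.4401, 0.2601, 0.248], 0.64), ([0.4491, 0.2252, 0.2432], 0.62)]
side stand [([0.4459, 0.2251, 0.2417], 0.56), ([0.4409, 0.2619, 0.2475], 0.16)]
side root_a [([0.6224, 0.2773, 0.2482], 0.93), ([0.4377, 0.2601, 0.2476], 0.59), ([0.4432, 0.2223, 0.1864], 0.26)]
side root_b [([0.6224, 0.2773, 0.2482], 0.93), ([0.4377, 0.2601, 0.2476], 0.59), ([0.4432, 0.2223, 0.1864], 0.26)]
side free_slot []
side red_board_centre [([0.6235, 0.2413, 0.1826], 0.91)]
side white_board_centre [([0.5378, -0.2096, 0.1112], 0.67)]
side soap []
side strainer [([0.4228, 0.0014, 0.005], 0.6)]
1.15
```

View pics/scene0.png

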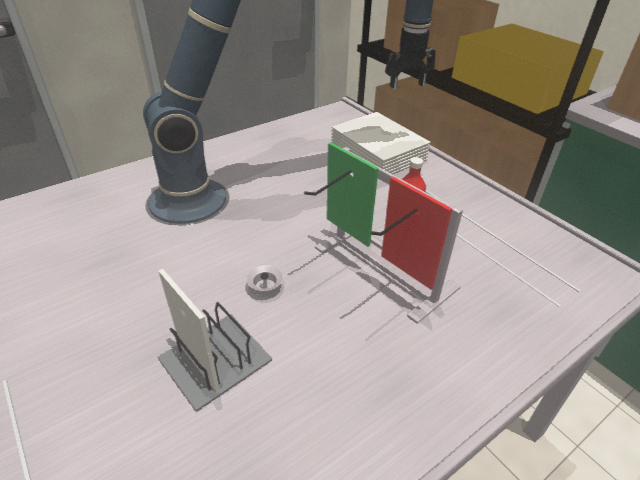

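View pics/side0.png

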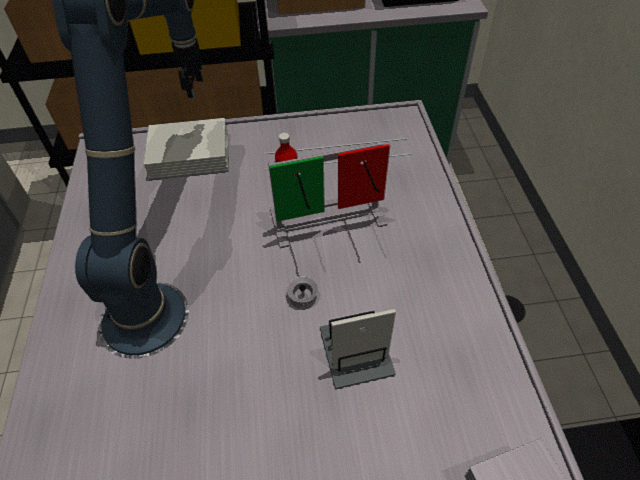

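View pics/wrist0.png

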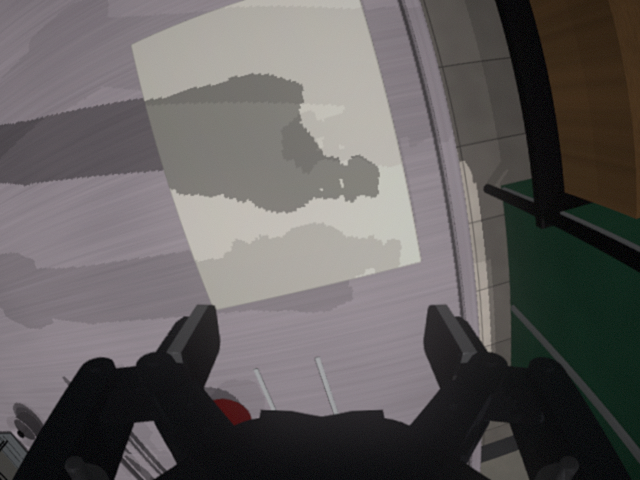

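The green board hangs on root_a (−x world side, about (0.44, 0.26)), with the prong tip at about (307,193) in the scene picture and (309,208) in the side picture. The free slot is on the +y side of the rack. I'll enlarge both views to triangulate the prong, board and rack.

```bash
cat > h.py <<'E'
import numpy as np, cv2
from plant import vision, telemetry
def proj(cam,P,m=None):
    m=m or vision.camera_model(cam); f=240/np.tan(np.radians(m["vfov"]/2)); E=m["extrinsics"]
    c=E[:3,:3]@np.array(P)+E[:3,3]
    return np.array([m["cx"]+f*c[0]/-c[2], m["cy"]-f*c[1]/-c[2]])
def ray(cam,uv):
    m=vision.camera_model(cam); f=240/np.tan(np.radians(m["vfov"]/2)); E=m["extrinsics"];R=E[:3,:3]
    d=np.array([(uv[0]-m["cx"])/f,-(uv[1]-m["cy"])/f,-1.0]); d=R.T@d
    return -R.T@E[:3,3], d/np.linalg.norm(d)
def tri(obs):
    A=np.zeros((3,3));b=np.zeros(3);L=[]
    for c,uv in obs.items():
        o,d=ray(c,uv);M=np.eye(3)-np.outer(d,d);A+=M;b+=M@o;L.append((o,d))
    p=np.linalg.solve(A,b)
    return p,[np.linalg.norm((np.eye(3)-np.outer(d,d))@(p-o)) for o,d in L]
def plane(cam,uv,z):
    o,d=ray(cam,uv); return o+d*(z-o[2])/d[2]
E
python3 - <<'E'
import cv2
a=cv2.imread("pics/scene0.png")[130:280,290:490]; cv2.imwrite("pics/sc_c.png",cv2.resize(a,None,fx=4,fy=4,interpolation=cv2.INTER_CUBIC))
a=cv2.imread("pics/side0.png")[135:255,255:415]; cv2.imwrite("pics/si_c.png",cv2.resize(a,None,fx=5,fy=5,interpolation=cv2.INTER_CUBIC))
a=cv2.imread("pics/scene0.png")[260:410,140:300]; cv2.imwrite("pics/sc_r.png",cv2.resize(a,None,fx=4,fy=4,interpolation=cv2.INTER_CUBIC))
a=cv2.imread("pics/side0.png")[295:395,305:425]; cv2.imwrite("pics/si_r.png",cv2.resize(a,None,fx=6,fy=6,interpolation=cv2.INTER_CUBIC))
E
```

```text
(no output)
```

View pics/sc_c.png

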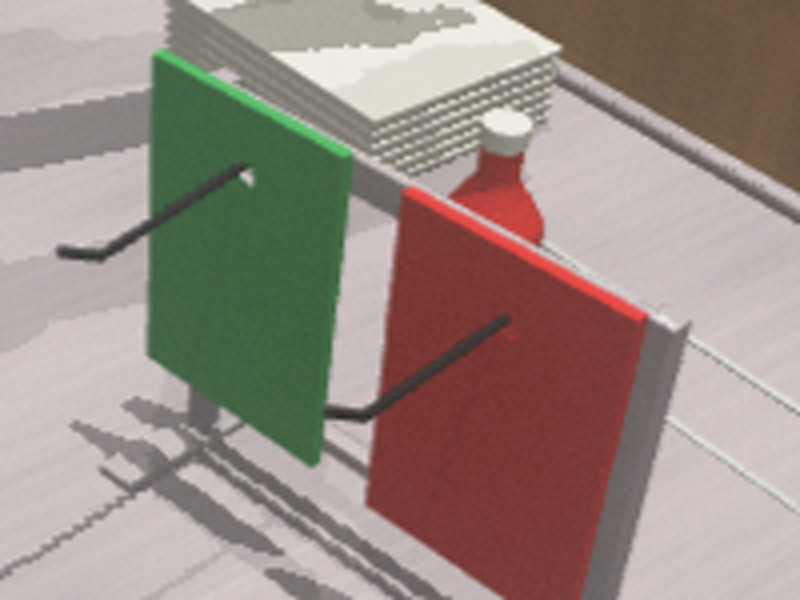

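View pics/si_c.png

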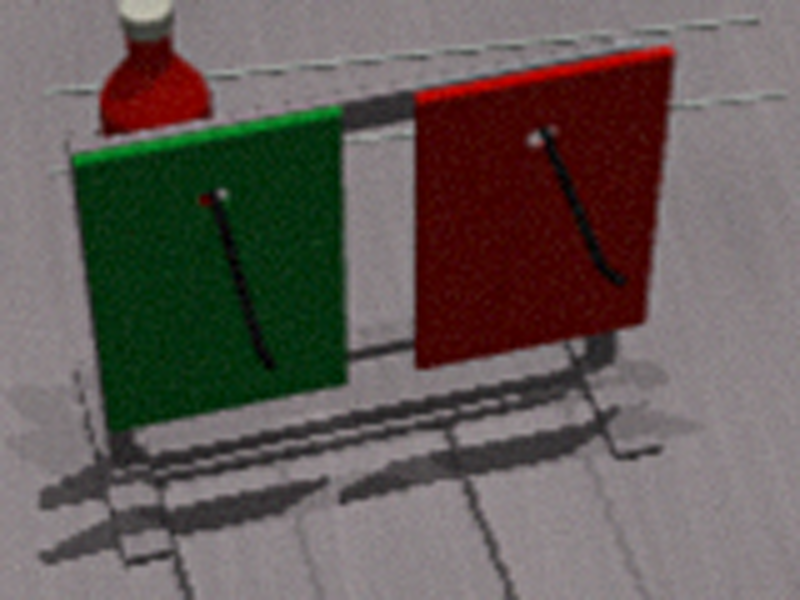

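View pics/sc_r.png

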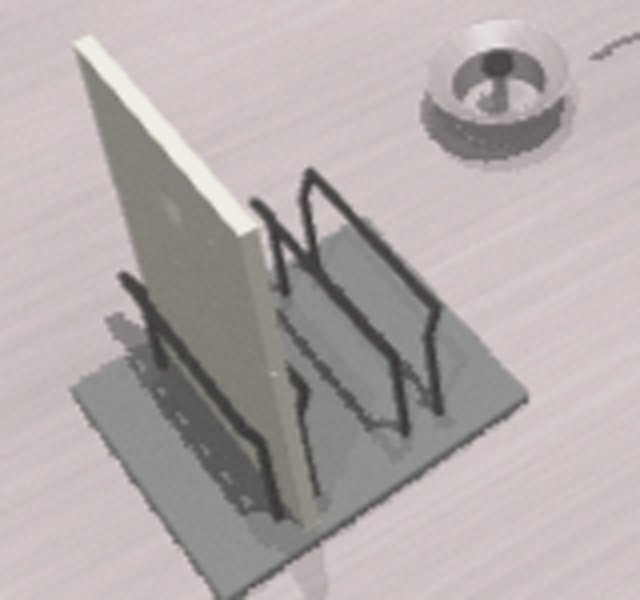

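View pics/si_r.png

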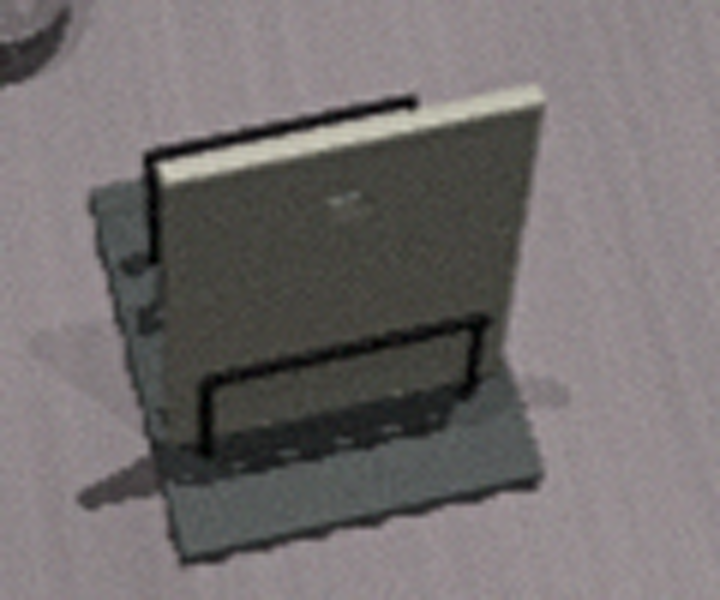

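```bash
python3 - <<'E'
from h import *
np.set_printoptions(precision=4,suppress=True)
sc=lambda u,v:((u+.5)/4-.5+290,(v+.5)/4-.5+130)
si=lambda u,v:((u+.5)/5-.5+255,(v+.5)/5-.5+135)
sr=lambda u,v:((u+.5)/4-.5+140,(v+.5)/4-.5+260)
ir=lambda u,v:((u+.5)/6-.5+305,(v+.5)/6-.5+295)
pts={"tip":((60,251),(269,367)),"bend":((101,256),(260,350)),"entry":((243,168),(217,197)),
"gTL":((153,62),(77,166)),"gTR":((347,160),(342,119)),"gBR":((318,466),(346,383)),"gBL":((149,356),(108,430)),
"rTL":((404,195),(416,104)),"rTR":((641,322),(671,57)),"rBL":((367,503),(417,368)),
"redtip":((329,411),(621,282)),"redbend":((368,415),(598,263)),"redentry":((508,320),(545,133))}
for k,(a,b) in pts.items():
    p,r=tri({"scene":sc(*a),"side":si(*b)}); print(k,p,np.round(r[0],4))
print("plate scene",[plane("scene",sr(*q),0.01)[:2] for q in [(75,388),(222,597),(527,394),(362,220)]])
print("plate side",[plane("side",ir(*q),0.01)[:2] for q in [(90,190),(183,552),(540,470)]])
print("hooptops scene",[plane("scene",sr(*q),0.088)[:2] for q in [(312,172),(437,305),(258,203),(397,358)]])
print("hoopfeet scene",[plane("scene",sr(*q),0.01)[:2] for q in [(314,255),(438,412),(285,292),(405,434)]])
print("hooptop side",[plane("side",ir(*q),0.088)[:2] for q in [(150,155),(414,101)]])
w=[tri({"scene":sr(*a),"side":ir(*b)})[0] for a,b in [((78,42),(160,170)),((245,232),(543,88))]]
print("white top",w)
R=__import__("scipy.spatial.transform",fromlist=["Rotation"]).Rotation
print(R.from_quat(telemetry.observe()["eef_rot"]).as_matrix())
E
```

```text
tip [0.4595 0.0923 0.2528] 0.0003
bend [0.4573 0.1187 0.2378] 0.0006
entry [0.4466 0.2191 0.2497] 0.0004
gTL [0.3768 0.2112 0.2856] 0.0021
gTR [0.5145 0.2289 0.2862] 0.0006
gBR [0.5132 0.2342 0.0781] 0.0005
gBL [0.3746 0.2164 0.0784] 0.0011
rTL [0.5538 0.2326 0.2863] 0.0005
rTR [0.6919 0.2497 0.2862] 0.0004
rBL [0.555  0.2352 0.0814] 0.0005
redtip [0.6388 0.1142 0.262 ] 0.0
redbend [0.6345 0.1445 0.2439] 0.0014
redentry [0.6245 0.241  0.2495] 0.0001
plate scene [array([ 0.4734, -0.2647]), array([ 0.6175, -0.2522]), array([ 0.6032, -0.0854]), array([ 0.4579, -0.1004])]
plate side [array([ 0.4563, -0.0983]), array([ 0.4718, -0.2636]), array([ 0.6182, -0.2501])]
hooptops scene [array([ 0.4805, -0.1303]), array([ 0.5872, -0.1195]), array([ 0.4837, -0.1606]), array([ 0.6029, -0.1486])]
hoopfeet scene [array([ 0.4649, -0.1321]), array([ 0.5873, -0.1262]), array([ 0.4784, -0.1551]), array([ 0.5892, -0.1452])]
hooptop side [array([ 0.4784, -0.1305]), array([ 0.5883, -0.1213])]
white top [array([ 0.472 , -0.2168,  0.221 ]), array([ 0.612 , -0.2041,  0.2233])]
[[ 0.968  -0.      0.2511]
 [-0.2511  0.0001  0.968 ]
 [-0.0001 -1.      0.0001]]
```

Triangulation gives:
- **Stand:** yaw about 7°, green board centre about (0.444, 0.226, 0.182).
- **Green prong:** slopes down about 6.5°, with the bend at z 0.238 and the tip at z 0.253.
- **Free slot:** about (0.5355, −0.1405), yaw about 5.3°.

The grasp will be from above, 28 mm to the +x side of the hole, so the fingers clear the upturned tip. First I raise and turn the tool.

Call:
arm_command --steps '[0, 0, 0, 0, -0.04, 0, 0.026, 0, -7.16, 0, 0, -0.04, 0, 0.026, 0, -7.16, 0, 0, -0.04, 0, 0.026, 0, -7.16, 0, 0, -0.04, 0, 0.026, 0, 0, 0, 0, -0.03, 0, 0.026, 0, 0, 0, 0, 0, 0, 0.026]' --newtons 60

```text
time_s: 1.65
eef_pos: [0.1699, 0.6558, 0.4084]
eef_rot: [-0.701, -0.044, 0.041, 0.711]
contact_force: [0.0, -0.7, -0.5]
finger_gap: 0.0259
```

Call:
arm_command --steps '[0, 0, 0, 0.019, 0, -0.035, 0.026, 0, 0, 0, 0.019, 0, -0.035, 0.026, 0, 0, 0, 0.019, 0, -0.035, 0.026, 0, 0, 0, 0.019, 0, -0.035, 0.026, 0, 0, 0, 0.019, 0, -0.035, 0.026, 0, 0, 0, 0.019, 0, -0.035, 0.026, 0, 0, 0, 0.019, 0, -0.035, 0.026, 0, 0, 0, 0.019, 0, -0.035, 0.026, 0, 0, 0, 0.019, 0, -0.035, 0.026, 0, 0, 0, 0.019, 0, -0.035, 0.026, 0, 0, 0, 0.019, 0, -0.035, 0.026, 0, 0, 0, 0.019, 0, -0.035, 0.026]'

```text
time_s: 2.65
eef_pos: [0.4472, 0.2621, 0.3997]
eef_rot: [-0.706, -0.043, 0.043, 0.706]
contact_force: [1.1, -0.5, 0.5]
finger_gap: 0.026
```

Call:
arm_command --steps '[0, 0, 0, 0.019, 0, -0.035, 0.026, 0, 0, 0, 0, 0, 0, 0.026, 0, 0, 0, 0, 0, 0, 0.026]'

```text
time_s: 2.9
eef_pos: [0.4708, 0.2289, 0.3995]
eef_rot: [0.706, 0.041, -0.04, -0.706]
contact_force: [-1.2, 0.1, 0.8]
finger_gap: 0.0262
```

```bash
cat >> h.py <<'E'
from scipy.spatial.transform import Rotation as Rn
def st():
    np.set_printoptions(precision=4,suppress=True)
    s=telemetry.observe(); p=np.array(s["eef_pos"]); M=Rn.from_quat(s["eef_rot"]).as_matrix()
    print("t",s["time_s"],"p",p,"gap",s["finger_gap"]); print("x",M[:,0],"y",M[:,1],"z",M[:,2]); print("F",np.array(s["contact_force"]),"T",np.array(s["torque"]))
    return p,M
E
python3 - <<'E'
from h import *
p,M=st()
print("delta in tool to (0.4718,0.2294,0.253):",M.T@(np.array([.4718,.2294,.253])-p))
cv2.imwrite("pics/w1.png",vision.snapshot("wrist")); cv2.imwrite("pics/s1.png",vision.snapshot("scene"))
E
```

```text
t 2.9 p [0.4708 0.2289 0.3995] gap 0.02616335621873385
x [0.9934 0.1145 0.0002] y [ 0.0002 -0.     -1.    ] z [-0.1145  0.9934 -0.    ]
F [-1.1594  0.085   0.8375] T [ 0.0925  0.0117 -0.0655]
delta in tool to (0.4718,0.2294,0.253): [0.001  0.1465 0.0003]
```

View pics/w1.png

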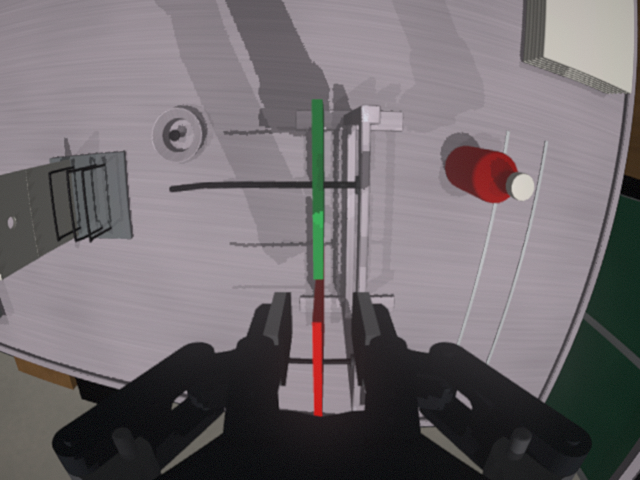

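View pics/s1.png

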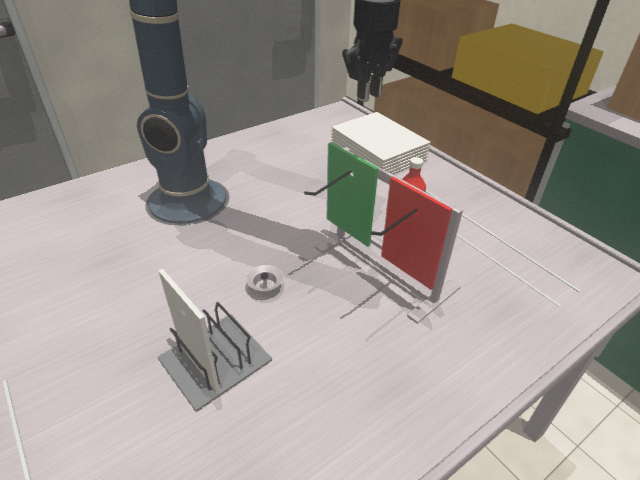

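Wrist view: the green board's top edge is a vertical line at column 318, rows 100–280, between the open fingers (centred at about 321). The rail is at column 360, and the prong runs along row 185 to its end at (172,189). I'll unproject these points.

```bash
cat >> h.py <<'E'
def wray(uv):
    m=vision.camera_model("wrist"); f=240/np.tan(np.radians(m["vfov"]/2)); E=m["extrinsics"];R=E[:3,:3]
    a=np.array([uv[0]-m["cx"],uv[1]-m["cy"]]); r=np.hypot(*a); th=r/f
    d=np.array([np.sin(th)*a[0]/r,-np.sin(th)*a[1]/r,-np.cos(th)])
    return -R.T@E[:3,3], R.T@d
def wplane(uv,z):
    o,d=wray(uv); return o+d*(z-o[2])/d[2]
E
python3 - <<'E'
from h import *
p,M=st()
im=cv2.imread("pics/w1.png").astype(int)
for name,z,q in [("gtop",.288,(318,100)),("gbot",.288,(318.3,280)),("prong tip",.253,(172,189)),("prong mid",.245,(260,184.5)),("prong nr rail",.25,(345,184.5)),
   ("rail front",.262,(358,184)),("rtop",.288,(318.5,283)),("rbot",.288,(318.5,415))]:
    w=wplane(q,z); print(name,w,"tool",M.T@(w-p))
for v in (120,150,220,260): 
    r=im[v,290:350]; g=[290+i for i in range(60) if r[i,1]>1.5*r[i,2] and r[i,1]>60]; print(v,g[0],g[-1])
cv2.imwrite("pics/w1c.png",cv2.resize(cv2.imread("pics/w1.png")[90:300,160:380],None,fx=3,fy=2.8,interpolation=cv2.INTER_CUBIC)[:600])
E
```

```text
t 3.0 p [0.469  0.2324 0.3994] gap 0.025683429363468048
x [ 0.9926  0.1218 -0.0005] y [-0.0006  0.0006 -1.    ] z [-0.1218  0.9926  0.0007]
F [-0.3435  0.4018 -0.2682] T [ 0.0511 -0.0391 -0.0279]
gtop [0.3734 0.2182 0.288 ] tool [-0.0966  0.1115 -0.0026]
gbot [0.5131 0.2352 0.288 ] tool [ 0.0442  0.1114 -0.0027]
prong tip [0.4587 0.0966 0.253 ] tool [-0.0267  0.1463 -0.1337]
prong mid [0.4485 0.1758 0.245 ] tool [-0.0271  0.1544 -0.0538]
prong nr rail [0.4392 0.249  0.25  ] tool [-0.0275  0.1494  0.02  ]
rail front [0.4356 0.2586 0.262 ] tool [-0.0299  0.1374  0.0299]
rtop [0.5157 0.2356 0.288 ] tool [ 0.0468  0.1114 -0.0026]
rbot [0.662  0.2529 0.288 ] tool [ 0.1941  0.1113 -0.0032]
120 312 322
150 312 322
220 313 323
260 313 322
```

View pics/w1c.png

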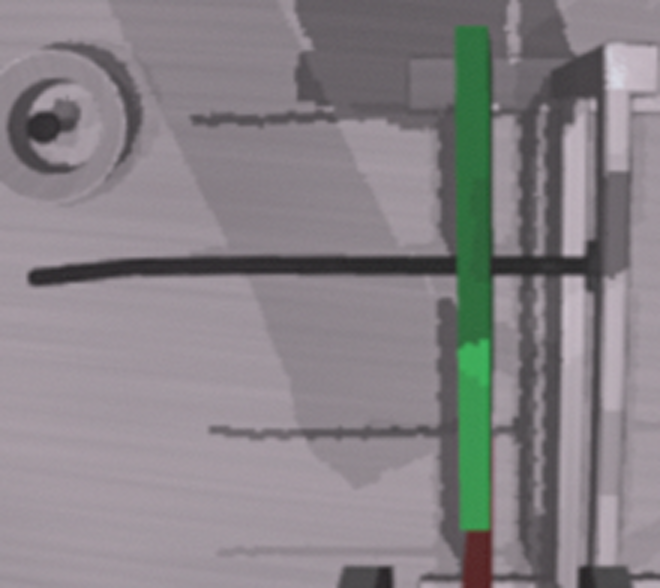

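```bash
python3 - <<'E'
from h import *
for i in range(4):
    vision.snapshot("wrist"); s=telemetry.observe(); print(np.round(s["eef_pos"],4),np.round(s["contact_force"],2),np.round(s["joint_velocities"],3)[:3])
    m=vision.camera_model("wrist")["extrinsics"]; print(-m[:3,:3].T@m[:3,3])
E
```

```text
[0.4687 0.233  0.3994] [0.25 0.22 0.16] [-0.012  0.    -0.007]
[0.39277386 0.22344773 0.56424713]
[0.4686 0.2332 0.3994] [0.46 0.03 0.  ] [-0.005 -0.     0.002]
[0.39269312 0.22360493 0.56426797]
[0.4687 0.2331 0.3995] [-0.12  0.12 -0.97] [-0.001  0.     0.006]
[0.39272707 0.22356852 0.56429685]
[0.4688 0.2329 0.3995] [ 0.47  0.21 -0.62] [ 0.    -0.001  0.008]
[0.39282101 0.22342786 0.564327  ]
```

```bash
python3 - <<'E'
from h import *
p,M=st()
im=vision.snapshot("wrist").astype(int)
for v in (110,150,220,260):
    r=im[v,290:350]; g=[290+i for i in range(60) if r[i,1]>1.5*r[i,2] and r[i,1]>50]; 
    a=wplane((g[0]-.5,v),.288); b=wplane((g[-1]+.5,v),.288); print(v,g[0],g[-1],M.T@(a-p),M.T@(b-p))
c=im[:,316:321].mean(1); g=[v for v in range(60,350) if c[v,1]>1.4*c[v,2] and c[v,1]>50]; print(g[0],g[-1],M.T@(wplane((318,g[0]-.5),.288)-p),M.T@(wplane((318,g[-1]+.5),.288)-p))
E
```

```text
t 3.2 p [0.4688 0.2329 0.3995] gap 0.025844836571506043
x [ 0.9923  0.1236 -0.0002] y [-0.0002  0.0002 -1.    ] z [-0.1236  0.9923  0.0003]
F [ 0.467   0.2138 -0.6236] T [-0.0202 -0.0355 -0.0615]
110 307 318 [-0.0891  0.1115 -0.0112] [-0.089   0.1115 -0.0024]
150 307 319 [-0.0593  0.1115 -0.0113] [-0.0592  0.1115 -0.0018]
220 307 318 [-0.0057  0.1115 -0.0118] [-0.0057  0.1115 -0.0026]
260 308 317 [ 0.027   0.1115 -0.0115] [ 0.027   0.1115 -0.0035]
105 251 [-0.0931  0.1115 -0.0028] [ 0.0198  0.1115 -0.0031]
```

Call:
arm_command --steps '[0, 0, 0, 0, 0.03, -0.0035, 0.022, 0, 0, 0, 0, 0.03, -0.003, 0.022, 0, 0, 0, 0, 0.025, 0, 0.022, 0, 0, 0, 0, 0, 0, 0.022, 0, 0, 0, 0, 0, 0, 0.022, 0, 0, 0, 0, 0, 0, 0.022, 0, 0, 0, 0, 0, 0, 0.022]'

```text
time_s: 3.83
eef_pos: [0.4714, 0.226, 0.3167]
eef_rot: [-0.705, -0.044, 0.042, 0.706]
contact_force: [0.3, -0.6, 0.3]
finger_gap: 0.0222
```

```bash
python3 - <<'E'
from h import *
p,M=st()
im=vision.snapshot("wrist"); cv2.imwrite("pics/w2.png",im); im=im.astype(int)
for v in (60,110,150,220,260):
    r=im[v,280:360]; g=[280+i for i in range(80) if r[i,1]>1.5*r[i,2] and r[i,1]>50]; 
    if g: a=wplane((g[0]-.5,v),.288); b=wplane((g[-1]+.5,v),.288); print(v,g[0],g[-1],M.T@(a-p),M.T@(b-p))
E
```

```text
t 3.8333 p [0.4714 0.226  0.3167] gap 0.022188504952946296
x [0.9926 0.1213 0.0035] y [ 0.0033  0.0021 -1.    ] z [-0.1214  0.9926  0.0017]
F [ 0.3464 -0.6108  0.2659] T [ 0.0088 -0.0329  0.02  ]
110 315 329 [-0.0855  0.0284 -0.0037] [-0.0855  0.0284  0.0039]
150 314 328 [-0.0647  0.0285 -0.0043] [-0.0647  0.0285  0.0035]
220 315 328 [-0.0272  0.0286 -0.0039] [-0.0272  0.0286  0.0036]
260 315 328 [-0.0043  0.0287 -0.0041] [-0.0043  0.0287  0.0037]
```

View pics/w2.png

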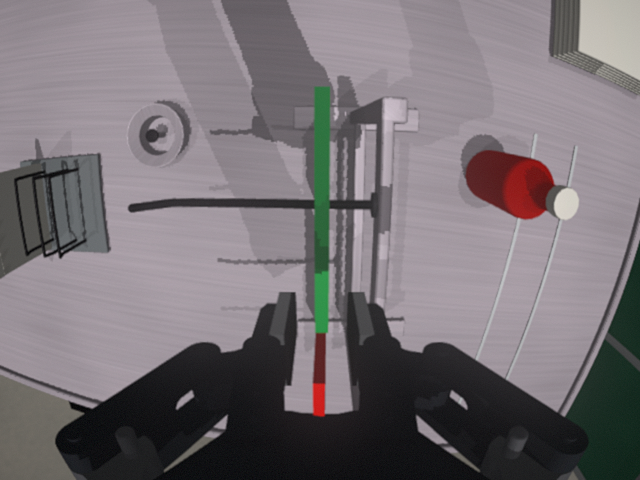

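The board now sits midway between the fingers at columns 315–328, 0.2 mm off the tool's centre plane. Next I descend.

Call:
arm_command --steps '[0, 0, 0, 0, 0.02, 0, 0.022, 0, 0, 0, 0, 0.02, 0, 0.022, 0, 0, 0, 0, 0.012, 0, 0.022, 0, 0, 0, 0, 0.008, 0, 0.022, 0, 0, 0, 0, 0.003, 0, 0.022, 0, 0, 0, 0, 0, 0, 0.022, 0, 0, 0, 0, 0, 0, 0.022, 0, 0, 0, 0, 0, 0, 0.022]'

```text
time_s: 4.55
eef_pos: [0.4711, 0.2255, 0.2527]
eef_rot: [-0.705, -0.043, 0.042, 0.706]
contact_force: [-0.1, -0.4, 0.2]
finger_gap: 0.0223
```

```bash
python3 - <<'E'
from h import *
p,M=st()
im=vision.snapshot("wrist"); cv2.imwrite("pics/w3.png",im)
im=im.astype(int)
for v in (60,110,150,220,260):
    r=im[v,280:360]; g=[280+i for i in range(80) if r[i,1]>1.5*r[i,2] and r[i,1]>50]; 
    if g: a=wplane((g[0]-.5,v),.288); b=wplane((g[-1]+.5,v),.288); print(v,g[0],g[-1],M.T@(a-p),M.T@(b-p))
cv2.imwrite("pics/s3.png",vision.snapshot("side"))
E
```

```text
t 4.55 p [0.4711 0.2255 0.2527] gap 0.022288583204586432
x [0.9927 0.1208 0.0019] y [ 0.0018  0.0012 -1.    ] z [-0.1208  0.9927  0.001 ]
F [-0.0832 -0.3682  0.2014] T [-0.0586  0.0285  0.0118]
110 312 334 [-0.0826 -0.0354 -0.0035] [-0.0826 -0.0354  0.0044]
150 312 334 [-0.0686 -0.0354 -0.0035] [-0.0686 -0.0354  0.0044]
220 313 333 [-0.0436 -0.0354 -0.0033] [-0.0436 -0.0354  0.0042]
260 313 333 [-0.0282 -0.0353 -0.0034] [-0.0282 -0.0353  0.0044]
```

View pics/w3.png

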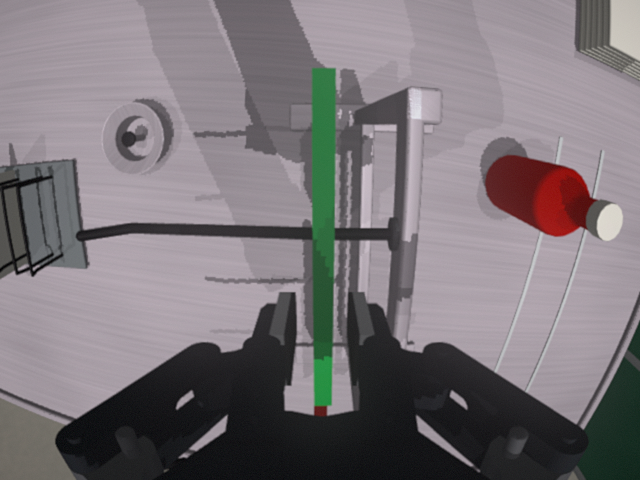

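View pics/s3.png

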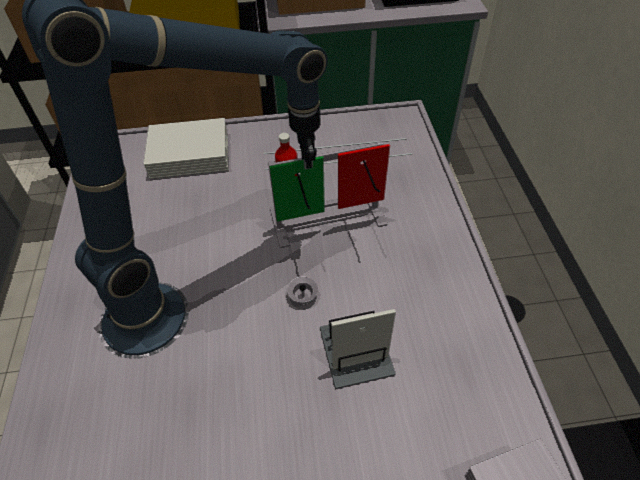

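The fingers straddle the board's top (columns 312–334) with no contact force. Closing now.

Call:
arm_command --steps '[0, 0, 0, 0, 0, 0, 0.014, 0, 0, 0, 0, 0, 0, 0.01, 0, 0, 0, 0, 0, 0, 0, 0, 0, 0, 0, 0, 0, 0, 0, 0, 0, 0, 0, 0, 0, 0, 0, 0, 0, 0, 0, 0]' --newtons 60

```text
time_s: 5.15
eef_pos: [0.4705, 0.2253, 0.2519]
eef_rot: [-0.706, -0.043, 0.043, 0.706]
contact_force: [0.7, -0.1, 3.8]
finger_gap: 0.0061
```

```bash
python3 - <<'E'
from h import *
p,M=st()
E
```

```text
t 5.15 p [0.4705 0.2253 0.2519] gap 0.006142138016510598
x [0.9927 0.1208 0.0005] y [ 0.0004  0.0005 -1.    ] z [-0.1208  0.9927  0.0004]
F [ 0.6692 -0.131   3.8208] T [0.11   0.1329 0.0016]
```

Call:
arm_command --steps '[0, 0, 0, 0, -0.001, 0, 0, 0, 0, 0, 0, -0.001, 0, 0, 0, 0, 0, 0, 0, 0, 0]'

```text
time_s: 5.4
eef_pos: [0.47, 0.2247, 0.253]
eef_rot: [0.706, 0.042, -0.043, -0.706]
contact_force: [0.6, -0.2, -2.2]
finger_gap: 0.0066
```

Call:
arm_command --steps '[0, 0, 0, 0, -0.001, 0, 0, 0, 0, 0, 0, -0.001, 0, 0, 0, 0, 0, 0, 0, 0, 0]'

```text
time_s: 5.65
eef_pos: [0.4704, 0.225, 0.2555]
eef_rot: [0.706, 0.043, -0.043, -0.706]
contact_force: [1.3, 0.2, -2.8]
finger_gap: 0.0063
```

Call:
arm_command --steps '[0, 0, 0, 0, -0.001, 0, 0, 0, 0, 0, 0, -0.001, 0, 0, 0, 0, 0, 0, 0, 0, 0]'

```text
time_s: 5.9
eef_pos: [0.4705, 0.2252, 0.2578]
eef_rot: [-0.706, -0.043, 0.043, 0.706]
contact_force: [0.2, -0.7, -3.0]
finger_gap: 0.0064
```

```bash
python3 - <<'E'
from h import *
p,M=st()
cv2.imwrite("pics/s4.png",cv2.resize(vision.snapshot("scene")[100:280,270:490],None,fx=3.3,fy=3.3,interpolation=cv2.INTER_CUBIC))
E
```

```text
t 5.9 p [0.4705 0.2252 0.2578] gap 0.00635613403855642
x [0.9927 0.1209 0.0004] y [ 0.0004  0.0003 -1.    ] z [-0.1209  0.9927  0.0002]
F [ 0.2357 -0.7306 -3.0087] T [-0.0091 -0.0851 -0.0221]
```

View pics/s4.png

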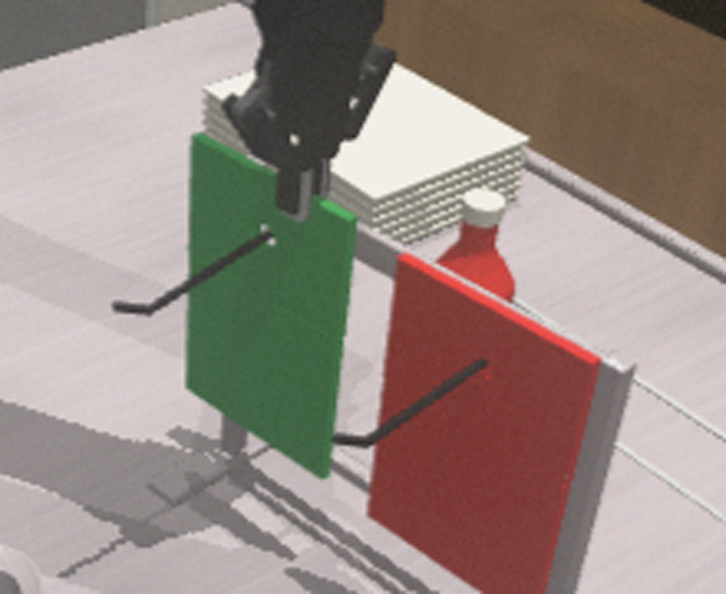

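The board hangs free in the grip, weighing about 2.8 N, and the hole is centred on the rod. Now I draw it out along the sloping prong.

Call:
arm_command --steps '[0, 0, 0, 0, 0.0002, -0.003, 0, 0, 0, 0, 0, 0.0004, -0.004, 0, 0, 0, 0, 0, 0.0005, -0.004, 0, 0, 0, 0, 0, 0.0005, -0.004, 0, 0, 0, 0, 0, 0.0005, -0.004, 0, 0, 0, 0, 0, 0.0005, -0.004, 0, 0, 0, 0, 0, 0.0004, -0.003, 0, 0, 0, 0, 0, 0, 0, 0, 0, 0, 0, 0, 0, 0, 0]'

```text
time_s: 6.7
eef_pos: [0.4736, 0.1992, 0.2546]
eef_rot: [-0.706, -0.043, 0.043, 0.706]
contact_force: [0.3, -0.7, -2.7]
finger_gap: 0.0065
```

Call:
arm_command --steps '[0, 0, 0, 0, 0.0005, -0.004, 0, 0, 0, 0, 0, 0.0005, -0.004, 0, 0, 0, 0, 0, 0.0005, -0.004, 0, 0, 0, 0, 0, 0.0005, -0.004, 0, 0, 0, 0, 0, 0.0005, -0.004, 0, 0, 0, 0, 0, 0.0005, -0.004, 0, 0, 0, 0, 0, 0.0005, -0.004, 0, 0, 0, 0, 0, 0, 0, 0, 0, 0, 0, 0, 0, 0, 0]'

```text
time_s: 7.45
eef_pos: [0.4769, 0.1713, 0.2511]
eef_rot: [-0.706, -0.043, 0.043, 0.706]
contact_force: [0.0, 0.8, -2.4]
finger_gap: 0.0063
```

```bash
python3 - <<'E'
from h import *
p,M=st()
for n,(y0,x0) in {"scene":(110,260),"side":(120,240)}.items():
    cv2.imwrite(f"pics/{n}5.png",cv2.resize(vision.snapshot(n)[y0:y0+150,x0:x0+200],None,fx=4,fy=4,interpolation=cv2.INTER_CUBIC))
E
```

```text
t 7.45 p [0.4769 0.1713 0.2511] gap 0.006286549538246186
x [ 0.9928  0.1202 -0.    ] y [-0.      0.0002 -1.    ] z [-0.1202  0.9928  0.0002]
F [ 0.0225  0.8213 -2.3786] T [ 0.0066 -0.056   0.0306]
```

View pics/scene5.png

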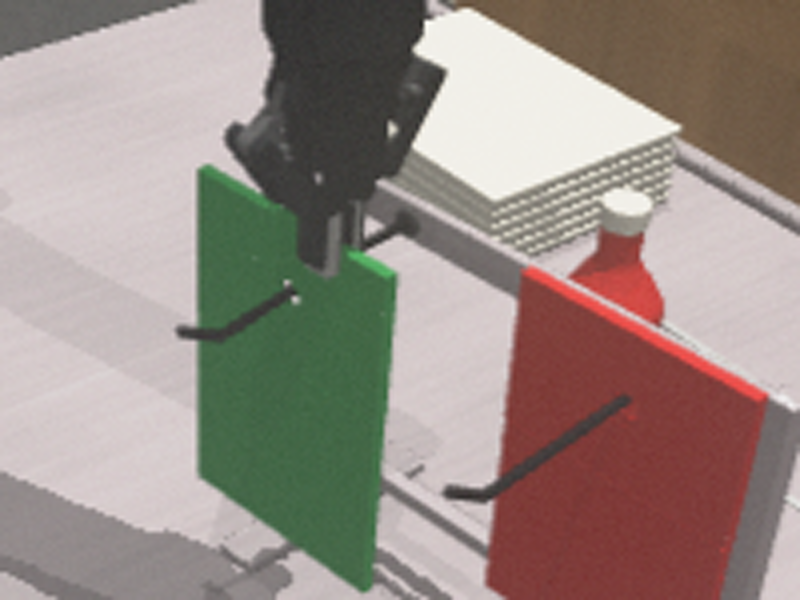

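View pics/side5.png

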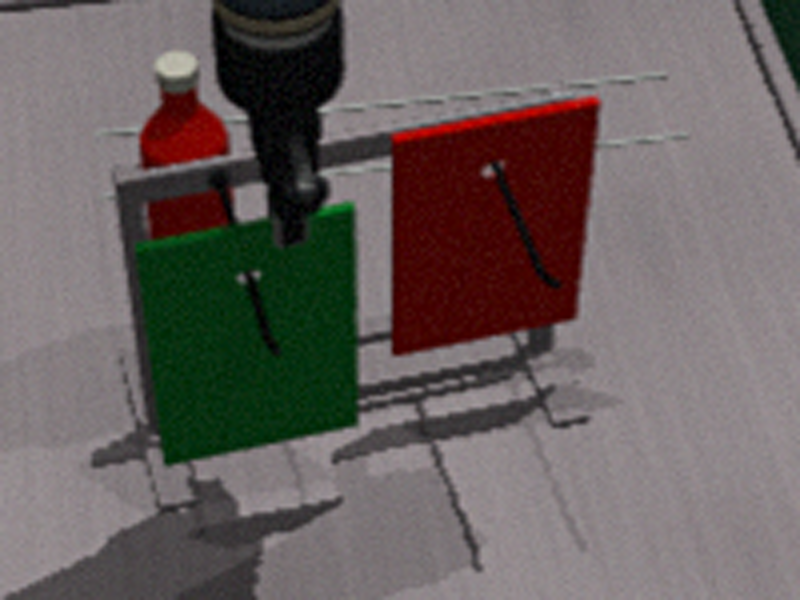

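The rod shows centred in the hole, at about (293,292) in the scene crop and (248,277) in the side crop, with a gap above and below. I'll go another 36 mm, to just short of the bend, then feel for the rod.

Call:
arm_command --steps '[0, 0, 0, 0, 0.0005, -0.004, 0, 0, 0, 0, 0, 0.0005, -0.004, 0, 0, 0, 0, 0, 0.0005, -0.004, 0, 0, 0, 0, 0, 0.0005, -0.004, 0, 0, 0, 0, 0, 0.0005, -0.004, 0, 0, 0, 0, 0, 0.0005, -0.004, 0, 0, 0, 0, 0, 0.0005, -0.004, 0, 0, 0, 0, 0, 0.0005, -0.004, 0, 0, 0, 0, 0, 0.0005, -0.004, 0, 0, 0, 0, 0, 0, 0, 0, 0, 0, 0, 0, 0, 0, 0, 0, 0, 0, 0, 0, 0, 0]'

```text
time_s: 8.55
eef_pos: [0.4812, 0.136, 0.2466]
eef_rot: [-0.706, -0.043, 0.043, 0.706]
contact_force: [-0.5, -0.0, -2.9]
finger_gap: 0.0064
```

Call:
arm_command --steps '[0, 0, 0, 0, 0.001, 0, 0, 0, 0, 0, 0, 0.001, 0, 0, 0, 0, 0, 0, 0.001, 0, 0, 0, 0, 0, 0, 0, 0, 0, 0, 0, 0, 0, 0, 0, 0]'

```text
time_s: 8.97
eef_pos: [0.4812, 0.1358, 0.2435]
eef_rot: [0.706, 0.043, -0.043, -0.706]
contact_force: [0.0, -0.2, -2.8]
finger_gap: 0.0061
```

Call:
arm_command --steps '[0, 0, 0, 0, 0.0007, 0, 0, 0, 0, 0, 0, 0, 0, 0]'

```text
time_s: 9.13
eef_pos: [0.4812, 0.1358, 0.2428]
eef_rot: [-0.706, -0.043, 0.043, 0.706]
contact_force: [0.6, -0.2, -3.6]
finger_gap: 0.0061
```

Call:
arm_command --steps '[0, 0, 0, 0, 0.0007, 0, 0, 0, 0, 0, 0, 0, 0, 0]'

```text
time_s: 9.3
eef_pos: [0.4812, 0.1358, 0.2421]
eef_rot: [-0.706, -0.043, 0.043, 0.706]
contact_force: [-0.0, 0.3, -2.1]
finger_gap: 0.0061
```

Call:
arm_command --steps '[0, 0, 0, 0, 0.0007, 0, 0, 0, 0, 0, 0, 0, 0, 0]'

```text
time_s: 9.47
eef_pos: [0.4814, 0.1358, 0.2417]
eef_rot: [-0.706, -0.043, 0.043, 0.706]
contact_force: [0.0, -0.3, -0.1]
finger_gap: 0.0063
```

I felt the rod at TCP z ≈ 0.242, 90 mm out, which means the slope is about −6.6° and agrees with the cameras. I'll re-centre the hole on the rod and lean the board's top 12° towards the stand, which gives more play on the upturned end.

Call:
arm_command --steps '[0, 0, 0, 0, -0.0028, 0, 0, 0, 0, 0, 0, -0.0028, 0, 0, -3, 0, 0, 0, 0, 0, 0, -3, 0, 0, 0, 0, 0, 0, -3, 0, 0, 0, 0, 0, 0, -3, 0, 0, 0, 0, 0, 0, 0, 0, 0, 0, 0, 0, 0, 0, 0, 0, 0, 0, 0, 0]'

```text
time_s: 10.13
eef_pos: [0.4811, 0.1367, 0.247]
eef_rot: [0.775, 0.048, -0.039, -0.629]
contact_force: [0.3, 0.0, -1.9]
finger_gap: 0.0064
```

```bash
python3 - <<'E'
from h import *
p,M=st()
m=vision.camera_model("wrist"); E=m["extrinsics"]; f=240/np.tan(np.radians(m["vfov"]/2))
Rc=M.T@E[:3,:3].T; oc=M.T@(-E[:3,:3].T@E[:3,3]-p)
def wp(uv,p0,M0,z):
    a=np.array([uv[0]-m["cx"],uv[1]-m["cy"]]); r=np.hypot(*a); th=r/f
    d=M0@Rc@np.array([np.sin(th)*a[0]/r,-np.sin(th)*a[1]/r,-np.cos(th)]); o=p0+M0@oc
    return o+d*(z-o[2])/d[2]
M0=np.array([[.9926,.1210,.002],[.0,0,-1],[-.121,.9926,.001]]).T
s=lambda w: w[0]*.1205-w[1]*.9927
for q,p0,z in [((131,208.5),[.4714,.226,.3167],.253),((162,204),[.4714,.226,.3167],.238),((79,237),[.4711,.2255,.2527],.253),((132,229),[.4711,.2255,.2527],.238)]:
    w=wp(q,np.array(p0),M0,z); print(w,s(w))
print("TCP s",s(p))
for n,(y0,x0) in {"scene":(120,250),"side":(140,240)}.items():
    cv2.imwrite(f"pics/{n}6.png",cv2.resize(vision.snapshot(n)[y0:y0+120,x0:x0+160],None,fx=5,fy=5,interpolation=cv2.INTER_CUBIC))
E
```

```text
t 10.1333 p [0.4811 0.1367 0.247 ] gap 0.006390636103455064
x [ 0.9925  0.1225 -0.0003] y [ 0.025  -0.2051 -0.9784] z [-0.1199  0.971  -0.2066]
F [ 0.2921  0.0486 -1.9163] T [0.3204 0.0278 0.007 ]
[0.4598 0.0922 0.253 ] -0.036146605157646186
[0.4583 0.1099 0.238 ] -0.05391776462351815
[0.4604 0.0918 0.253 ] -0.035655773943245594
[0.4572 0.1188 0.238 ] -0.0627875054410874
TCP s -0.07772887680484605
```

View pics/scene6.png

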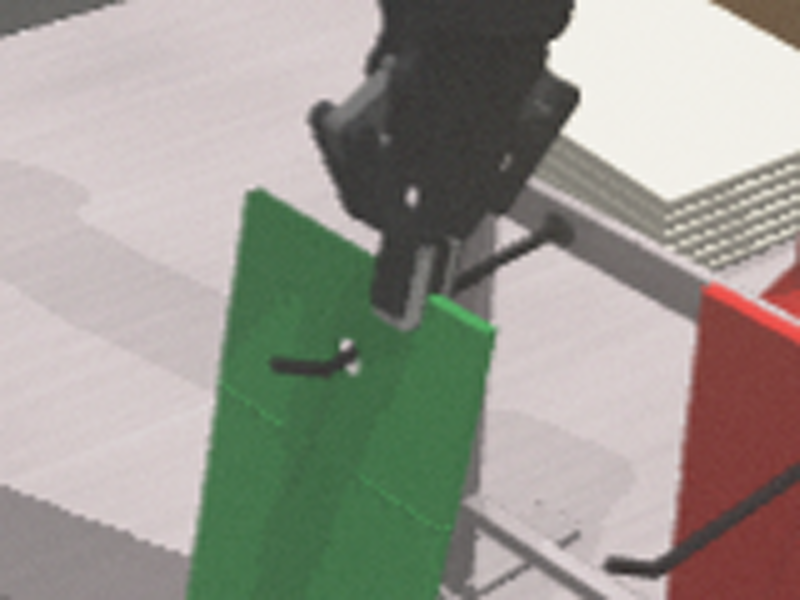

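View pics/side6.png

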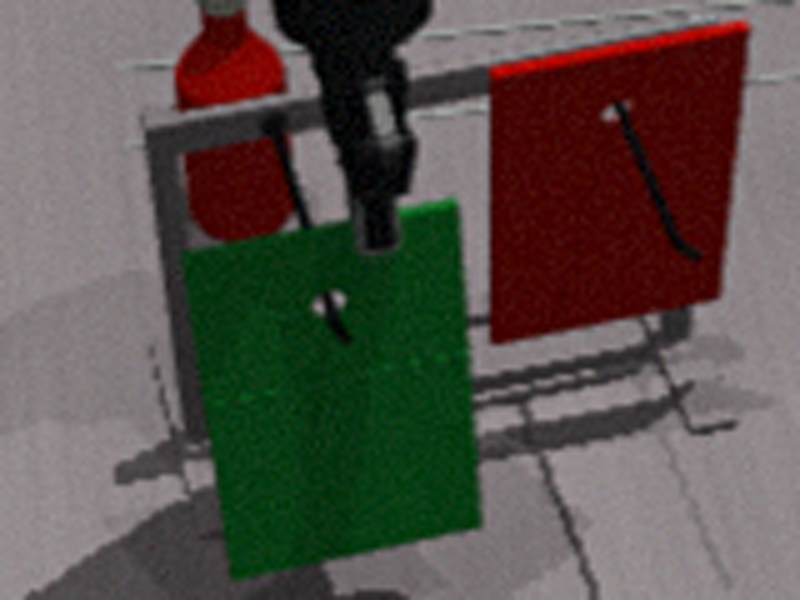

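The hole is still centred around the rod, at (350,355) in the scene crop and (330,303) in the side crop. The bend is about 14 mm ahead. I go over it in small rows.

Call:
arm_command --steps '[0, 0, 0, 0, 0.0005, -0.002, 0, 0, 0, 0, 0, 0.0005, -0.002, 0, 0, 0, 0, 0, 0.0004, -0.002, 0, 0, 0, 0, 0, 0.0004, -0.002, 0, 0, 0, 0, 0, 0.0004, -0.002, 0, 0, 0, 0, 0, 0, 0, 0, 0, 0, 0, 0, 0, 0, 0]'

```text
time_s: 10.82
eef_pos: [0.4825, 0.1255, 0.247]
eef_rot: [0.776, 0.047, -0.038, -0.628]
contact_force: [-0.3, -0.7, -2.5]
finger_gap: 0.0061
```

Call:
arm_command --steps '[0, 0, 0, 0, 0, -0.002, 0, 0, 0, 0, 0, 0, -0.002, 0, 0, 0, 0, 0, 0, -0.002, 0, 0, 0, 0, 0, -0.0001, -0.002, 0, 0, 0, 0, 0, 0, 0, 0, 0, 0, 0, 0, 0, 0, 0]'

```text
time_s: 11.32
eef_pos: [0.4835, 0.1177, 0.2488]
eef_rot: [0.776, 0.047, -0.038, -0.628]
contact_force: [1.0, -1.1, -2.9]
finger_gap: 0.0064
```

```bash
python3 - <<'E'
from h import *
p,M=st()
print("TCP s",p[0]*.1205-p[1]*.9927)
for n,(y0,x0) in {"scene":(120,250),"side":(140,240)}.items():
    cv2.imwrite(f"pics/{n}7.png",cv2.resize(vision.snapshot(n)[y0:y0+120,x0:x0+160],None,fx=5,fy=5,interpolation=cv2.INTER_CUBIC))
E
```

```text
t 11.3167 p [0.4835 0.1177 0.2488] gap 0.006409121870371407
x [0.9927 0.1205 0.0001] y [ 0.0251 -0.2062 -0.9782] z [-0.1178  0.9711 -0.2077]
F [ 0.9728 -1.1466 -2.8823] T [0.4058 0.0797 0.0062]
TCP s -0.058624966282704666
```

View pics/scene7.png

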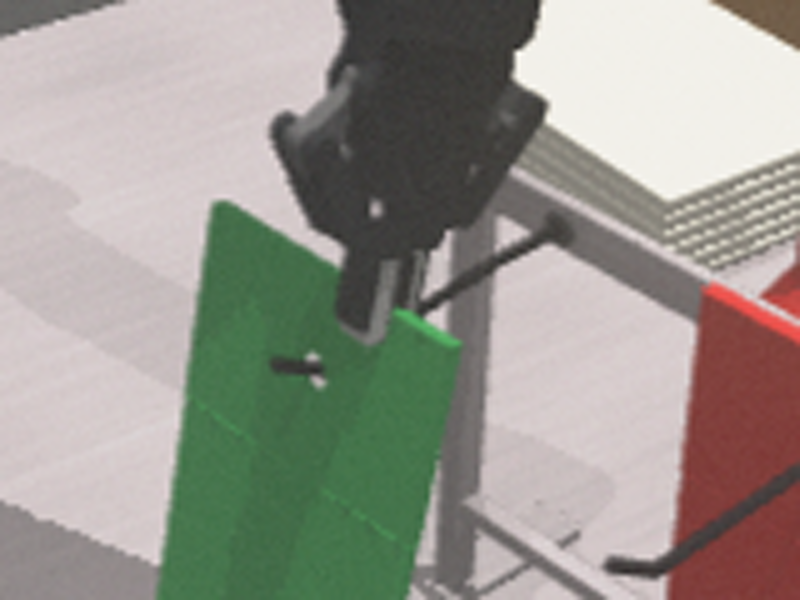

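View pics/side7.png

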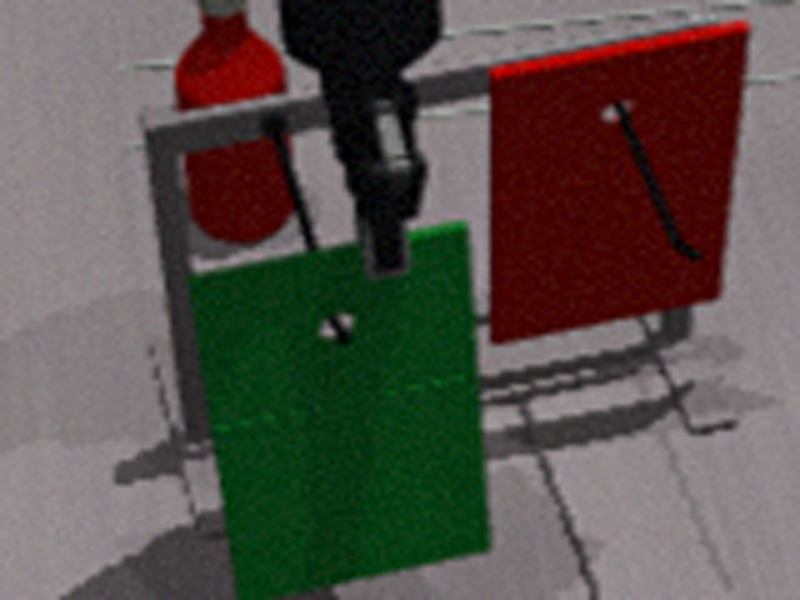

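The hole is about 5 mm past the bend, still centred, with no contact. I follow the upturned end at about 29°.

Call:
arm_command --steps '[0, 0, 0, 0, -0.0007, -0.0022, 0, 0, 0, 0, 0, -0.0007, -0.0022, 0, 0, 0, 0, 0, -0.0007, -0.0022, 0, 0, 0, 0, 0, -0.0007, -0.0022, 0, 0, 0, 0, 0, -0.0007, -0.0022, 0, 0, 0, 0, 0, -0.0007, -0.0022, 0, 0, 0, 0, 0, 0, 0, 0, 0, 0, 0, 0, 0, 0, 0]'

```text
time_s: 12.08
eef_pos: [0.485, 0.1058, 0.2557]
eef_rot: [0.776, 0.047, -0.038, -0.628]
contact_force: [-0.3, 0.4, -2.9]
finger_gap: 0.0061
```

```bash
python3 - <<'E'
from h import *
p,M=st()
print("TCP s",p[0]*.1205-p[1]*.9927)
for n,(y0,x0) in {"scene":(120,250),"side":(140,240)}.items():
    cv2.imwrite(f"pics/{n}8.png",cv2.resize(vision.snapshot(n)[y0:y0+120,x0:x0+160],None,fx=5,fy=5,interpolation=cv2.INTER_CUBIC))
E
```

```text
t 12.0833 p [0.485  0.1058 0.2557] gap 0.00614404226714937
x [0.9927 0.1205 0.0002] y [ 0.0252 -0.2061 -0.9782] z [-0.1178  0.9711 -0.2077]
F [-0.2516  0.3854 -2.9407] T [ 0.3357 -0.0132 -0.0164]
TCP s -0.046593690009690165
```

View pics/scene8.png

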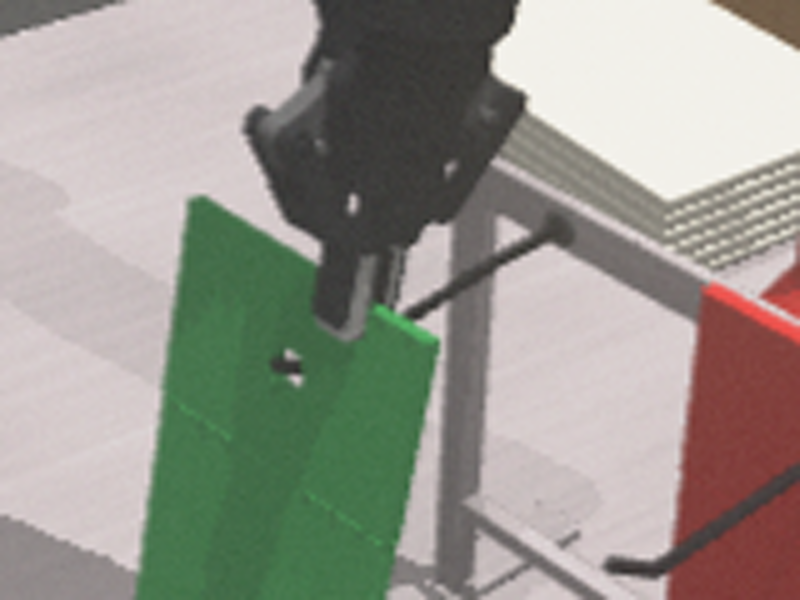

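View pics/side8.png

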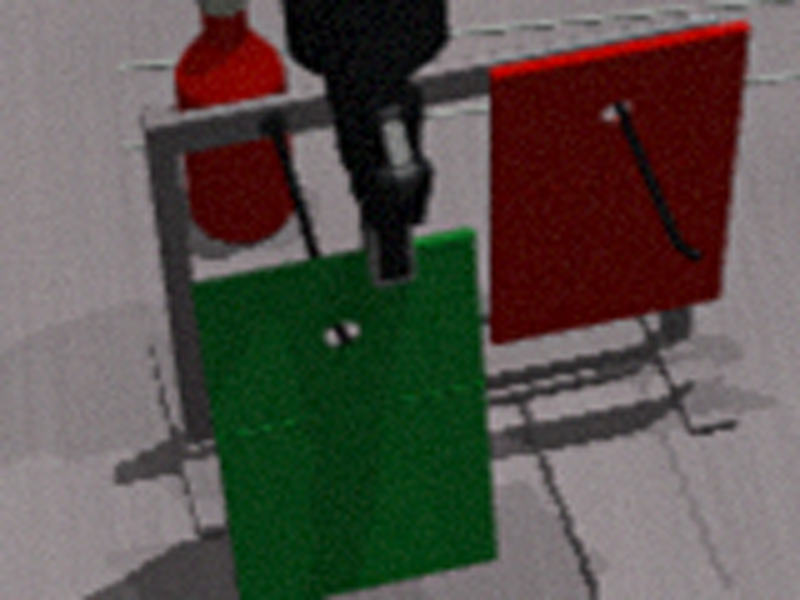

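No contact, and only about 8 mm of rod still shows in front of the board. I continue past the tip.

Call:
arm_command --steps '[0, 0, 0, 0, -0.0007, -0.0022, 0, 0, 0, 0, 0, -0.0007, -0.0022, 0, 0, 0, 0, 0, -0.0007, -0.0022, 0, 0, 0, 0, 0, -0.0007, -0.0022, 0, 0, 0, 0, 0, -0.0007, -0.0022, 0, 0, 0, 0, 0, -0.0007, -0.0022, 0, 0, 0, 0, 0, -0.0005, -0.0022, 0, 0, 0, 0, 0, -0.0003, -0.0022, 0, 0, 0, 0, 0, 0, 0, 0, 0, 0, 0, 0, 0, 0, 0]'

```text
time_s: 13.02
eef_pos: [0.4868, 0.0897, 0.2642]
eef_rot: [0.776, 0.047, -0.038, -0.628]
contact_force: [0.0, 0.4, -3.1]
finger_gap: 0.0066
```

```bash
python3 - <<'E'
from h import *
p,M=st()
print("TCP s",p[0]*.1205-p[1]*.9927)
for n,(y0,x0) in {"scene":(120,250),"side":(140,240)}.items():
    cv2.imwrite(f"pics/{n}9.png",cv2.resize(vision.snapshot(n)[y0:y0+120,x0:x0+160],None,fx=5,fy=5,interpolation=cv2.INTER_CUBIC))
E
```

```text
t 13.0167 p [0.4868 0.0897 0.2642] gap 0.006575436231271422
x [0.9927 0.1205 0.0001] y [ 0.0251 -0.2062 -0.9782] z [-0.1179  0.9711 -0.2077]
F [ 0.0435  0.4137 -3.1487] T [ 0.4173 -0.0254  0.0123]
TCP s -0.030417167103284556
```

View pics/scene9.png

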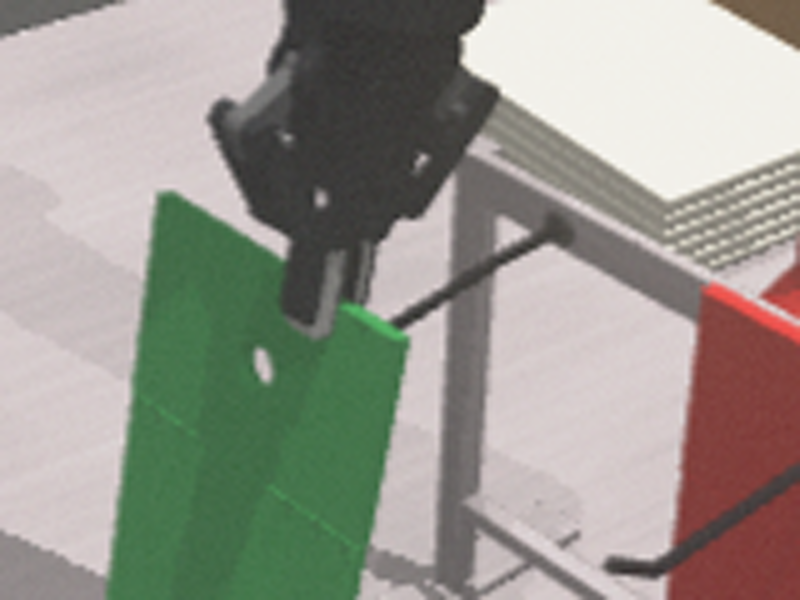

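View pics/side9.png

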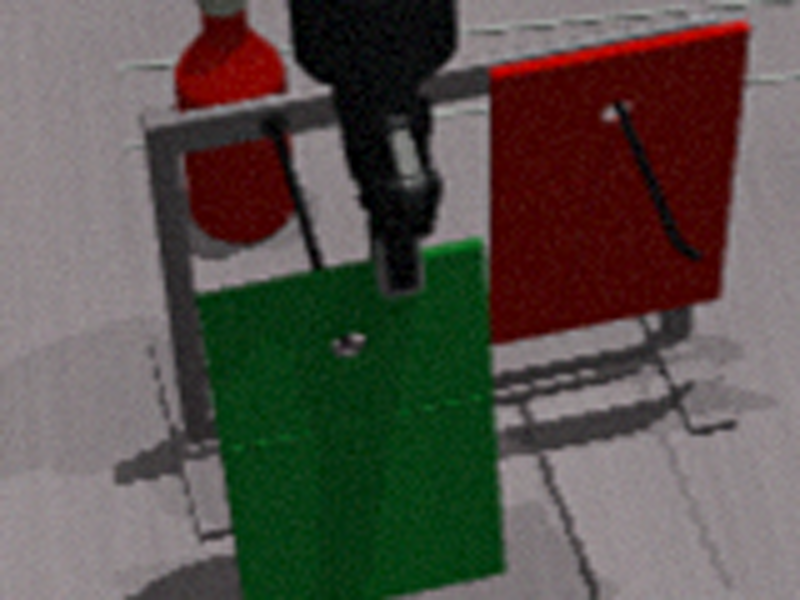

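The hole is past the tip and shows clear. I move further out, raise the board and straighten it.

Call:
arm_command --steps '[0, 0, 0, 0, 0.0007, -0.004, 0, 0, 0, 0, 0, 0.0007, -0.004, 0, 0, 0, 0, 0, 0.0007, -0.004, 0, 0, 0, 0, 0, 0.0007, -0.004, 0, 0, 0, 0, 0, 0.0007, -0.004, 0, 0, 0, 0, 0, 0.0007, -0.004, 0, 0, 0, 0, 0, 0, -0.005, 0, 0, 0, 0, 0, 0, -0.005, 0, 0, 0, 0, 0, 0, 0, 0, 0, 0, 0, 0, 0, 0, 0, 0, 0, 0, 0, 0, 0, 0]'

```text
time_s: 14.03
eef_pos: [0.491, 0.0562, 0.2671]
eef_rot: [0.776, 0.047, -0.038, -0.628]
contact_force: [-0.3, 0.2, -2.9]
finger_gap: 0.0062
```

Call:
arm_command --steps '[0, 0, 0, 0, -0.015, 0, 0, 3, 0, 0, 0, -0.02, 0, 0, 3, 0, 0, 0, -0.02, 0, 0, 3, 0, 0, 0, -0.02, 0, 0, 3, 0, 0, 0, -0.01, 0, 0, 0, 0, 0, 0, 0, 0, 0, 0, 0, 0, 0, 0, 0, 0, 0, 0, 0, 0, 0, 0, 0]'

```text
time_s: 14.7
eef_pos: [0.4886, 0.0695, 0.3497]
eef_rot: [0.706, 0.042, -0.044, -0.705]
contact_force: [-0.1, 0.6, -2.5]
finger_gap: 0.006
```

```bash
python3 - <<'E'
from h import *
p,M=st()
for n in ["scene","side"]: cv2.imwrite(f"pics/{n}10.png",vision.snapshot(n))
E
```

```text
t 14.7 p [0.4886 0.0695 0.3497] gap 0.0060350006118500815
x [ 0.9925  0.1221 -0.0024] y [-0.0022 -0.0014 -1.    ] z [-0.1221  0.9925 -0.0011]
F [-0.0673  0.6122 -2.5196] T [ 0.0333 -0.0099  0.0209]
```

View pics/side10.png

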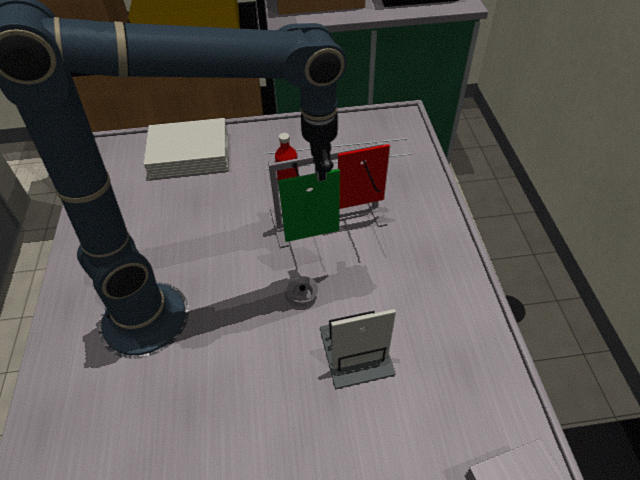

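View pics/scene10.png

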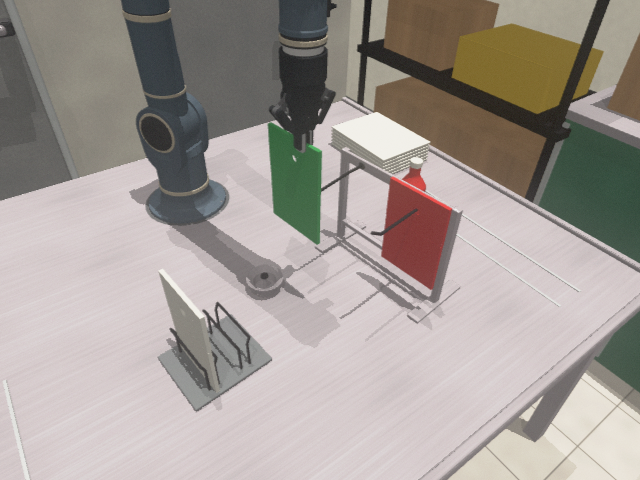

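The board is free of the prong and held upright; the strainer and red board are untouched. Next: over to the rack.

Call:
arm_command --steps '[0, 1.7, 0, 0, 0, 0, 0, 0, 0, 0, 0.004, 0, -0.016, 0, 0, 0, 0, 0.008, 0, -0.032, 0, 0, 0, 0, 0.008, 0, -0.032, 0, 0, 0, 0, 0.008, 0, -0.032, 0, 0, 0, 0, 0.008, 0, -0.032, 0, 0, 0, 0, 0.008, 0, -0.032, 0, 0, 0, 0, 0.006, 0, -0.024, 0, 0, 0, 0, 0.004, 0, -0.014, 0, 0, 0, 0, 0, 0, 0, 0, 0, 0, 0, 0, 0, 0, 0, 0, 0, 0, 0, 0, 0, 0]'

```text
time_s: 15.8
eef_pos: [0.5626, -0.1374, 0.35]
eef_rot: [-0.706, -0.032, 0.034, 0.707]
contact_force: [-0.3, 0.7, -2.6]
finger_gap: 0.0062
```

Call:
arm_command --steps '[0, 0, 0, 0, 0, 0, 0, 0, 0, 0, 0, 0, 0, 0, 0, 0, 0, 0, 0, 0, 0]'

```text
time_s: 16.05
eef_pos: [0.5627, -0.1382, 0.3511]
eef_rot: [-0.706, -0.033, 0.033, 0.707]
contact_force: [0.1, -0.6, -3.7]
finger_gap: 0.0063
```

```bash
python3 - <<'E'
from h import *
p,M=st()
for n in ["scene","side","wrist"]: cv2.imwrite(f"pics/{n}11.png",vision.snapshot(n))
p,M=st()
for n,(y0,x0) in {"scene":(200,110),"side":(200,260)}.items():
    cv2.imwrite(f"pics/{n}11c.png",cv2.resize(cv2.imread(f"pics/{n}11.png")[y0:y0+200,x0:x0+220],None,fx=3,fy=3,interpolation=cv2.INTER_CUBIC))
E
```

```text
t 16.05 p [ 0.5627 -0.1382  0.3511] gap 0.006330154721308684
x [0.9957 0.093  0.0001] y [ 0.0001  0.0005 -1.    ] z [-0.093   0.9957  0.0005]
F [ 0.1338 -0.6111 -3.7032] T [-0.0421 -0.074  -0.0348]
t 16.2 p [ 0.5627 -0.1388  0.3511] gap 0.006447966410145586
x [0.9958 0.0921 0.0003] y [ 0.0003  0.0002 -1.    ] z [-0.0921  0.9958  0.0002]
F [ 0.0132  0.2391 -2.0142] T [ 0.0391 -0.0639  0.026 ]
```

View pics/wrist11.png

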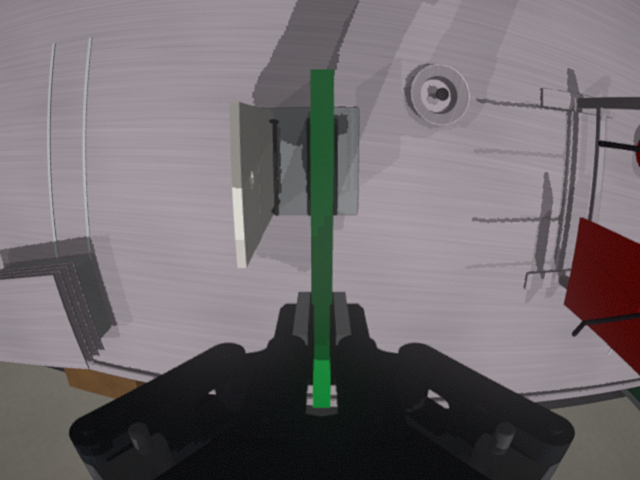

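View pics/scene11c.png

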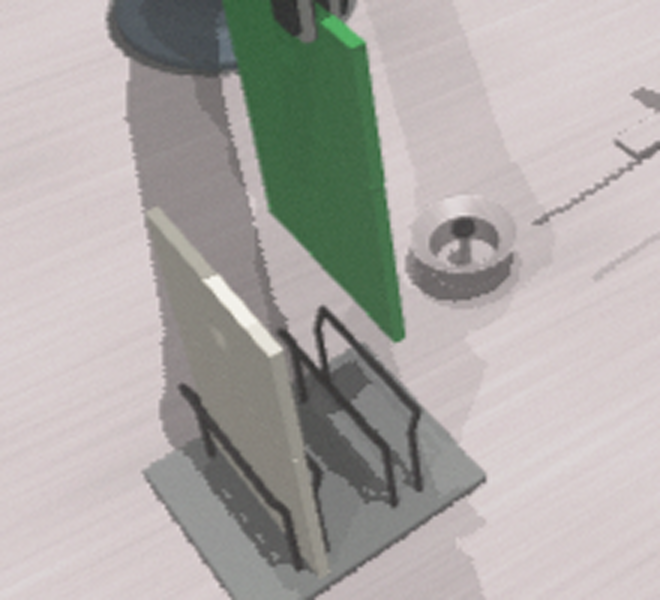

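View pics/side11c.png

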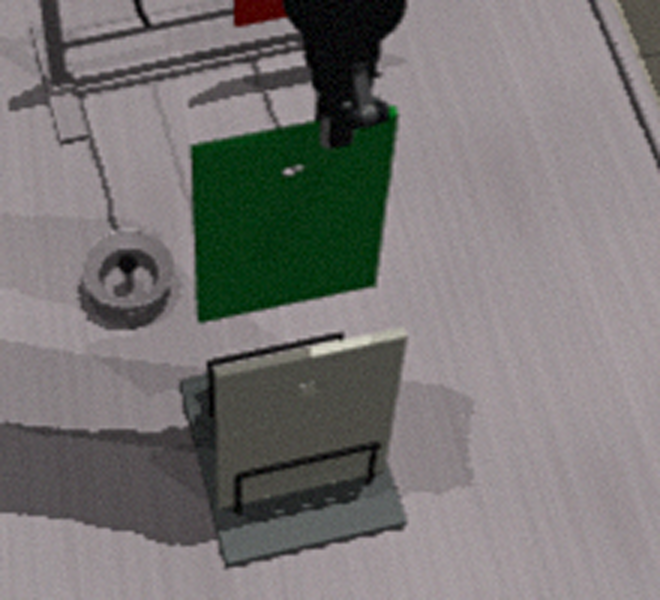

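In the wrist view the rack plate's right edge is at column 358, rows 107–215. The board is at columns 311–333 with its far end at row 69, and the white board's top edge runs from (236,103) to (241,267). I'll compute the remaining offset.

```bash
python3 - <<'E'
from h import *
p,M=st()
T=lambda w:M.T@(w-p)
f=lambda uv,z:T(wplane(uv,z))
for q in [(358,107),(357.5,215)]: print("plate +x edge",wplane(q,.01),f(q,.01))
for q in [(232.5,103),(238,267),(243,103),(246,267)]: print("white top",wplane(q,.22),f(q,.22))
zt=.3511+.037
for q in [(311,69),(333.5,69),(311.5,200),(332.5,200)]: print("green top",f(q,zt))
for q in [(305,407),(331,407)]: print("green near",f(q,zt))
# scene/side of slot in tool frame & green corners
sr=lambda u,v:((u+.5)/3-.5+110,(v+.5)/3-.5+200)
si=lambda u,v:((u+.5)/3-.5+260,(v+.5)/3-.5+200)
for k,a,b in [("bot far",(270,212),(199,320)),("bot near front",(392,340),(377,287)),("wtop l",(149,212),(213,365)),("wtop r",(275,354),(405,337))]:
    w,r=tri({"scene":sr(*a),"side":si(*b)}); print(k,w,T(w),np.round(r[0],4))
for t,z in [("free_slot",0),("white_board_centre",0)]:
    from plant import finder
    for n in ["scene","side"]:
        for d in finder.spot_point(n,t)[:2]: print(n,t,np.round(d["at"],4),round(d["p"],2),T(np.array(d["at"])))
E
```

```text
t 16.2 p [ 0.5627 -0.1388  0.3511] gap 0.006447966410145586
x [0.9958 0.0921 0.0003] y [ 0.0003  0.0002 -1.    ] z [-0.0921  0.9958  0.0002]
F [ 0.0132  0.2391 -2.0142] T [ 0.0391 -0.0639  0.026 ]
plate +x edge [ 0.4546 -0.0998  0.01  ] [-0.1041  0.3411  0.0488]
plate +x edge [ 0.6036 -0.0844  0.01  ] [0.0457 0.3412 0.0504]
white top [ 0.4719 -0.2183  0.22  ] [-0.0977  0.1311 -0.0708]
white top [ 0.6103 -0.2076  0.22  ] [ 0.041   0.1311 -0.0729]
white top [ 0.4716 -0.2097  0.22  ] [-0.0973  0.1311 -0.0622]
white top [ 0.6095 -0.2005  0.22  ] [ 0.0409  0.1311 -0.0657]
green top [-0.0967 -0.037  -0.0036]
green top [-0.0967 -0.037   0.004 ]
green top [-0.0511 -0.037  -0.0036]
green top [-0.0511 -0.037   0.0038]
green near [ 0.0435 -0.037  -0.0077]
green near [ 0.0434 -0.037   0.0042]
bot far [ 0.4692 -0.1479  0.1791] [-0.094   0.172  -0.0004] 0.0013
bot near front [ 0.6068 -0.1385  0.1826] [ 0.0439  0.1686 -0.0037] 0.0008
wtop l [ 0.4717 -0.2151  0.2214] [-0.0977  0.1297 -0.0675] 0.0039
wtop r [ 0.6102 -0.205   0.2186] [ 0.0412  0.1326 -0.0702] 0.0014
scene free_slot [ 0.5367 -0.1403  0.0085] 0.65 [-0.0261  0.3426  0.0009]
scene white_board_centre [ 0.5417 -0.2066  0.1156] 0.86 [-0.0272  0.2355 -0.0656]
side white_board_centre [ 0.5408 -0.2082  0.1095] 0.8 [-0.0283  0.2416 -0.0671]
```

Board and slot agree within 2 mm along the slot and 1 mm across it. I descend to just above the hoops and check.

Call:
arm_command --steps '[0, 0, 0, -0.002, 0.01, 0.0005, 0, 0, 0, 0, 0, 0.02, 0, 0, 0, 0, 0, 0, 0.02, 0, 0, 0, 0, 0, 0, 0.01, 0, 0, 0, 0, 0, 0, 0.005, 0, 0, 0, 0, 0, 0, 0, 0, 0, 0, 0, 0, 0, 0, 0, 0, 0, 0, 0, 0, 0, 0, 0]'

```text
time_s: 17.07
eef_pos: [0.5614, -0.1393, 0.2871]
eef_rot: [0.707, 0.033, -0.032, -0.706]
contact_force: [-0.2, -0.1, -2.2]
finger_gap: 0.0062
```

```bash
python3 - <<'E'
from h import *
p,M=st()
for n,(y0,x0) in {"scene":(230,120),"side":(240,280)}.items():
    cv2.imwrite(f"pics/{n}12c.png",cv2.resize(vision.snapshot(n)[y0:y0+150,x0:x0+160],None,fx=4,fy=4,interpolation=cv2.INTER_CUBIC))
c=np.array([.5355,-.1405,.01]); print("slot in tool",M.T@(c-p))
E
```

```text
t 17.0667 p [ 0.5614 -0.1393  0.2871] gap 0.006249249706297174
x [0.9958 0.0912 0.0021] y [ 0.0021 -0.0003 -1.    ] z [-0.0912  0.9958 -0.0005]
F [-0.1914 -0.1301 -2.2007] T [-0.0233 -0.0917  0.0729]
slot in tool [-0.0265  0.2771  0.0013]
```

View pics/scene12c.png

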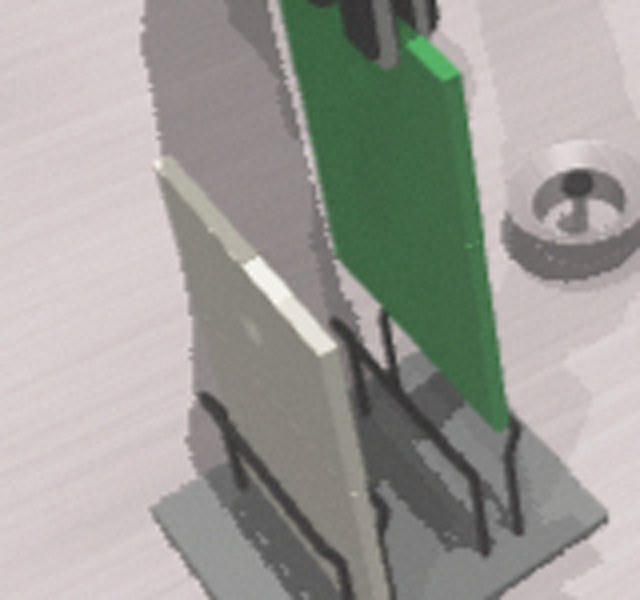

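View pics/side12c.png

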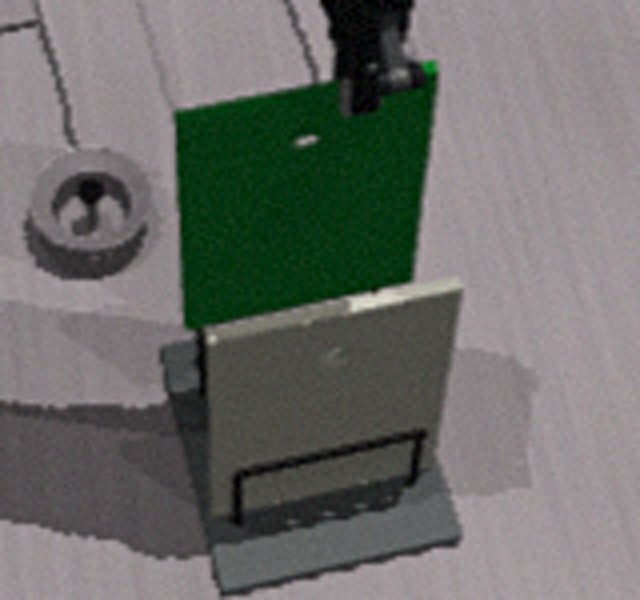

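The board's bottom is above the slot: its near corner at (503,428) lies between the two hoop ends at (478,475) and (518,425). I lower it with force checks.

Call:
arm_command --steps '[0, 0, 0, 0, 0.005, 0.001, 0, 0, 0, 0, 0, 0.007, 0, 0, 0, 0, 0, 0, 0.007, 0, 0, 0, 0, 0, 0, 0.007, 0, 0, 0, 0, 0, 0, 0.006, 0, 0, 0, 0, 0, 0, 0, 0, 0, 0, 0, 0, 0, 0, 0, 0]'

```text
time_s: 17.75
eef_pos: [0.5603, -0.1379, 0.2534]
eef_rot: [-0.706, -0.032, 0.033, 0.706]
contact_force: [0.4, 0.7, -3.4]
finger_gap: 0.0066
```

Call:
arm_command --steps '[0, 0, 0, 0, 0.006, 0, 0, 0, 0, 0, 0, 0.006, 0, 0, 0, 0, 0, 0, 0.006, 0, 0, 0, 0, 0, 0, 0, 0, 0, 0, 0, 0, 0, 0, 0, 0]'

```text
time_s: 18.17
eef_pos: [0.5603, -0.1379, 0.2354]
eef_rot: [-0.706, -0.032, 0.033, 0.706]
contact_force: [-0.1, -0.4, -2.7]
finger_gap: 0.0064
```

```bash
python3 - <<'E'
from h import *
p,M=st()
for n,(y0,x0) in {"scene":(230,120),"side":(240,280)}.items():
    cv2.imwrite(f"pics/{n}13c.png",cv2.resize(vision.snapshot(n)[y0:y0+150,x0:x0+160],None,fx=4,fy=4,interpolation=cv2.INTER_CUBIC))
c=np.array([.5355,-.1405,.01]); print("slot in tool",M.T@(c-p))
E
```

```text
t 18.1667 p [ 0.5603 -0.1379  0.2354] gap 0.006386277189591841
x [ 0.9958  0.0913 -0.0011] y [-0.0012  0.0002 -1.    ] z [-0.0913  0.9958  0.0003]
F [-0.087  -0.4186 -2.6642] T [ 0.0119 -0.0932  0.061 ]
slot in tool [-0.0246  0.2254 -0.0004]
```

View pics/scene13c.png

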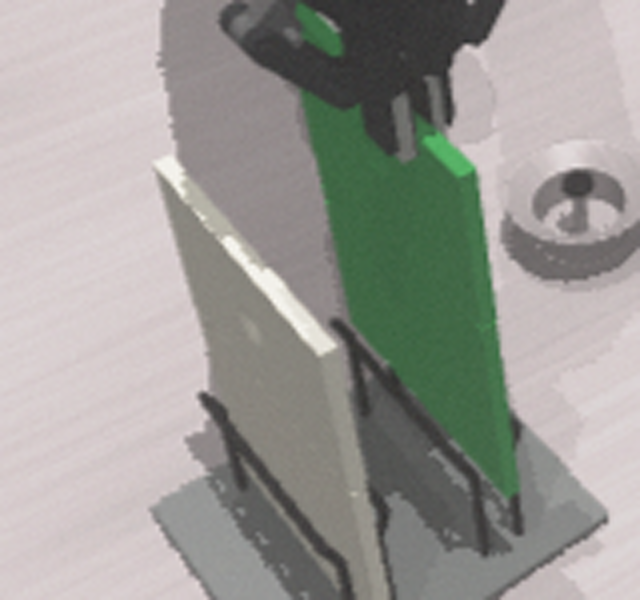

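The board is between the hoops, past the flare, with no side force. I continue down.

Call:
arm_command --steps '[0, 0, 0, 0, 0.006, 0, 0, 0, 0, 0, 0, 0.007, 0, 0, 0, 0, 0, 0, 0.007, 0, 0, 0, 0, 0, 0, 0, 0, 0, 0, 0, 0, 0, 0, 0, 0]'

```text
time_s: 18.68
eef_pos: [0.5601, -0.1378, 0.2151]
eef_rot: [-0.706, -0.032, 0.033, 0.706]
contact_force: [0.1, -1.0, -2.0]
finger_gap: 0.0062
```

Call:
arm_command --steps '[0, 0, 0, 0, 0.006, 0, 0, 0, 0, 0, 0, 0.007, 0, 0, 0, 0, 0, 0, 0.007, 0, 0, 0, 0, 0, 0, 0.005, 0, 0, 0, 0, 0, 0, 0, 0, 0, 0, 0, 0, 0, 0, 0, 0]'

```text
time_s: 19.18
eef_pos: [0.5603, -0.1379, 0.1905]
eef_rot: [-0.706, -0.032, 0.033, 0.706]
contact_force: [-0.2, -0.8, -2.9]
finger_gap: 0.0064
```

Call:
arm_command --steps '[0, 0, 0, 0, 0.002, 0, 0, 0, 0, 0, 0, 0.002, 0, 0, 0, 0, 0, 0, 0, 0, 0]'

```text
time_s: 19.43
eef_pos: [0.5605, -0.1379, 0.1868]
eef_rot: [-0.706, -0.032, 0.032, 0.706]
contact_force: [-0.4, -0.9, -2.6]
finger_gap: 0.0065
```

Call:
arm_command --steps '[0, 0, 0, 0, 0.0015, 0, 0, 0, 0, 0, 0, 0, 0, 0]'

```text
time_s: 19.6
eef_pos: [0.5605, -0.1379, 0.1853]
eef_rot: [-0.706, -0.032, 0.032, 0.706]
contact_force: [0.7, -0.6, -2.0]
finger_gap: 0.0062
```

Call:
arm_command --steps '[0, 0, 0, 0, 0.001, 0, 0, 0, 0, 0, 0, 0, 0, 0]'

```text
time_s: 19.77
eef_pos: [0.5605, -0.1379, 0.1844]
eef_rot: [-0.706, -0.032, 0.032, 0.706]
contact_force: [-0.4, 0.8, -2.4]
finger_gap: 0.0064
```

Call:
arm_command --steps '[0, 0, 0, 0, 0.001, 0, 0, 0, 0, 0, 0, 0, 0, 0]'

```text
time_s: 19.93
eef_pos: [0.5608, -0.1379, 0.1835]
eef_rot: [-0.706, -0.032, 0.032, 0.706]
contact_force: [-0.7, -0.5, -2.8]
finger_gap: 0.0062
```

Call:
arm_command --steps '[0, 0, 0, 0, 0.001, 0, 0, 0, 0, 0, 0, 0, 0, 0]'

```text
time_s: 20.1
eef_pos: [0.5612, -0.1381, 0.1834]
eef_rot: [0.706, 0.033, -0.032, -0.706]
contact_force: [-0.5, 0.4, 3.2]
finger_gap: 0.0063
```

Call:
arm_command --steps '[0, 0, 0, 0, 0.001, 0, 0, 0, 0, 0, 0, 0, 0, 0]'

```text
time_s: 20.27
eef_pos: [0.5614, -0.1385, 0.1833]
eef_rot: [0.706, 0.033, -0.031, -0.706]
contact_force: [-1.3, -0.5, 8.5]
finger_gap: 0.006
```

It is on the floor: upward force started at TCP z ≈ 0.183, which matches the expected floor height. I check before letting go.

```bash
python3 - <<'E'
from h import *
p,M=st()
for n,(y0,x0) in {"scene":(230,120),"side":(240,280)}.items():
    cv2.imwrite(f"pics/{n}14c.png",cv2.resize(vision.snapshot(n)[y0:y0+150,x0:x0+160],None,fx=4,fy=4,interpolation=cv2.INTER_CUBIC))
print("est centre",p+M@np.array([-.0266,.068,0]))
E
```

```text
t 20.2667 p [ 0.5614 -0.1385  0.1833] gap 0.006029676703566159
x [0.9958 0.0911 0.0023] y [ 0.0023 -0.0001 -1.    ] z [-0.0911  0.9958 -0.0003]
F [-1.349  -0.4662  8.4988] T [0.1508 0.4169 0.0145]
est centre [ 0.5351 -0.1409  0.1153]
```

View pics/scene14c.png

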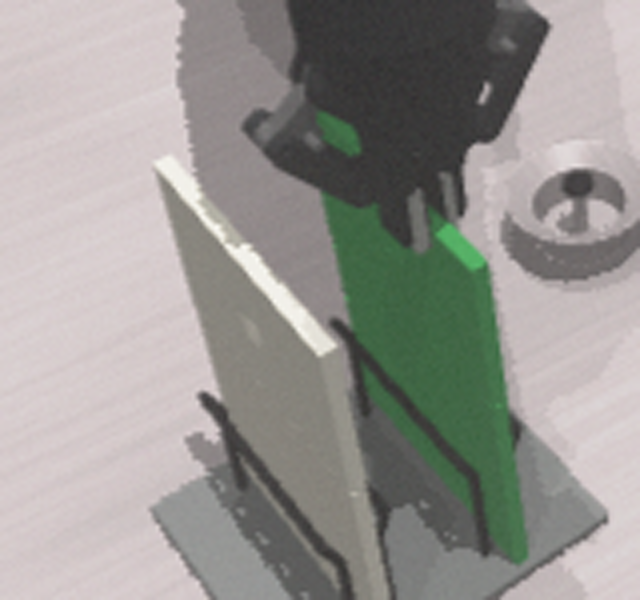

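View pics/side14c.png

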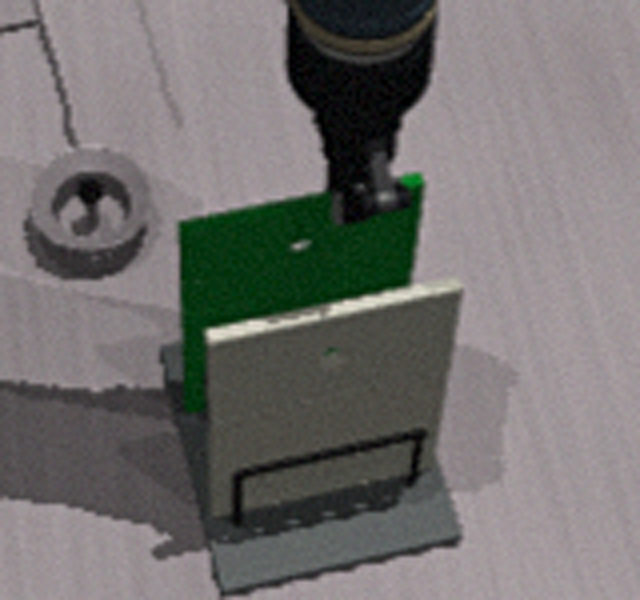

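The green board stands in the slot between its two hoops, parallel to the white one. I ease the load, release and retreat upward.

Call:
arm_command --steps '[0, 0, 0, 0, -0.001, 0, 0, 0, 0, 0, 0, 0, 0, 0, 0, 0, 0, 0, 0, 0, 0.01, 0, 0, 0, 0, 0, 0, 0.014, 0, 0, 0, 0, 0, 0, 0.02, 0, 0, 0, 0, 0, 0, 0.024, 0, 0, 0, 0, 0, 0, 0.024, 0, 0, 0, 0, 0, 0, 0.024, 0, 0, 0, 0, 0, 0, 0.024]'

```text
time_s: 21.12
eef_pos: [0.5605, -0.138, 0.1824]
eef_rot: [-0.706, -0.032, 0.032, 0.706]
contact_force: [-0.2, 0.1, 0.5]
finger_gap: 0.0241
```

```bash
python3 - <<'E'
from h import *
p,M=st()
cv2.imwrite("pics/w15.png",vision.snapshot("wrist"))
E
```

```text
t 21.1167 p [ 0.5605 -0.138   0.1824] gap 0.02408073584133776
x [ 0.9958  0.0913 -0.0002] y [-0.0002  0.     -1.    ] z [-0.0913  0.9958  0.0001]
F [-0.2227  0.0838  0.4651] T [ 0.0024  0.013  -0.0114]
```

View pics/w15.png

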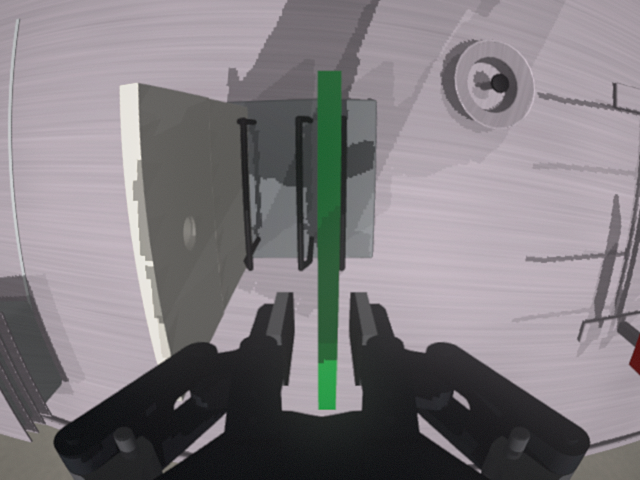

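The fingers are clear of the board on both sides (board at columns 318–341, pads at 292 and 352). I retreat straight up.

Call:
arm_command --steps '[0, 0, 0, 0, -0.005, 0, 0.024, 0, 0, 0, 0, -0.015, 0, 0.024, 0, 0, 0, 0, -0.03, 0, 0.024, 0, 0, 0, 0, -0.03, 0, 0.024, 0, 0, 0, 0, -0.03, 0, 0.024, 0, 0, 0, 0, -0.03, 0, 0.024, 0, 0, 0, 0, -0.03, 0, 0.024, 0, 0, 0, 0, 0, 0, 0.024, 0, 0, 0, 0, 0, 0, 0.024, 0, 0, 0, 0, 0, 0, 0.024, 0, 0, 0, 0, 0, 0, 0.024]'

```text
time_s: 22.08
eef_pos: [0.5599, -0.1376, 0.3511]
eef_rot: [-0.706, -0.031, 0.033, 0.707]
contact_force: [0.2, 0.4, -0.5]
finger_gap: 0.0244
```

```bash
python3 - <<'E'
from h import *
from plant import finder
p,M=st()
for n,(y0,x0) in {"scene":(230,120),"side":(240,280)}.items():
    im=vision.snapshot(n); cv2.imwrite(f"pics/{n}16.png",im)
    cv2.imwrite(f"pics/{n}16c.png",cv2.resize(im[y0:y0+150,x0:x0+160],None,fx=4,fy=4,interpolation=cv2.INTER_CUBIC))
    for t in ["green_board_centre","white_board_centre","red_board_centre","strainer"]:
        print(n,t,[(np.round(d["at"],4),round(d["p"],2)) for d in finder.spot_point(n,t)[:1]])
cv2.imwrite("pics/w16.png",vision.snapshot("wrist"))
E
```

```text
t 22.0833 p [ 0.5599 -0.1376  0.3511] gap 0.024352900735057203
x [ 0.9958  0.0914 -0.0025] y [-0.0026  0.0005 -1.    ] z [-0.0914  0.9958  0.0008]
F [ 0.1842  0.4302 -0.4808] T [0.0327 0.0226 0.0438]
scene green_board_centre [(array([ 0.5305, -0.1396,  0.118 ]), 0.76)]
scene white_board_centre [(array([ 0.5406, -0.2094,  0.1185]), 0.92)]
scene red_board_centre [(array([0.6261, 0.237 , 0.1874]), 0.65)]
scene strainer [(array([0.6159, 0.2798, 0.2509]), 0.74)]
side green_board_centre [(array([ 0.5382, -0.1426,  0.118 ]), 0.78)]
side white_board_centre [(array([ 0.5369, -0.2089,  0.111 ]), 0.95)]
side red_board_centre [(array([0.6215, 0.2426, 0.1856]), 0.71)]
side strainer [(array([0.4236, 0.0055, 0.0004]), 0.92)]
```

View pics/scene16.png

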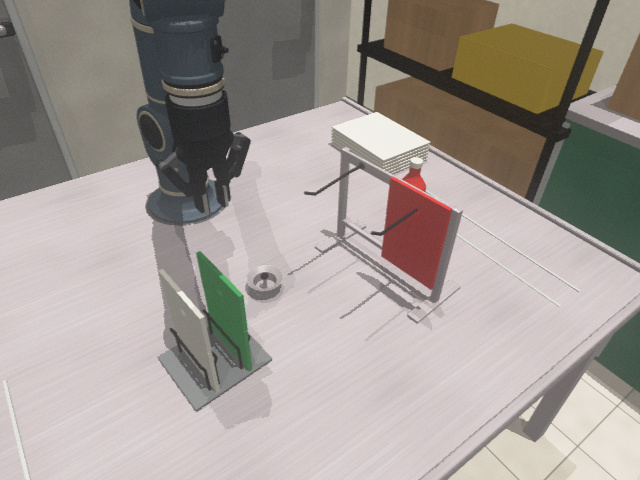

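View pics/scene16c.png

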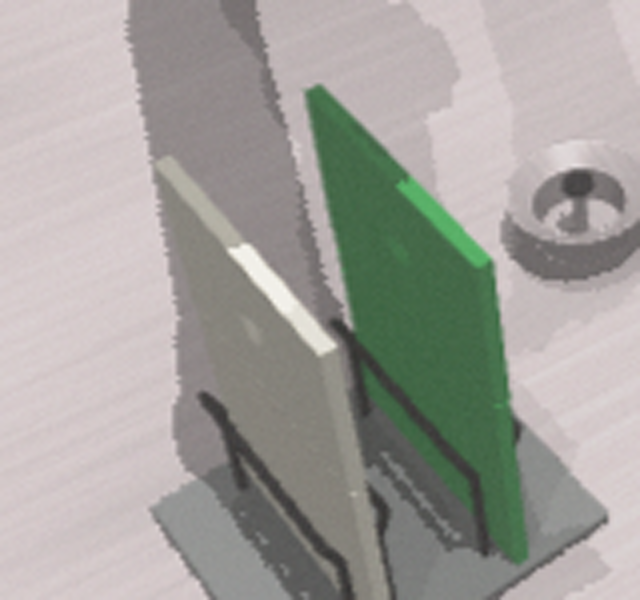

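View pics/side16c.png

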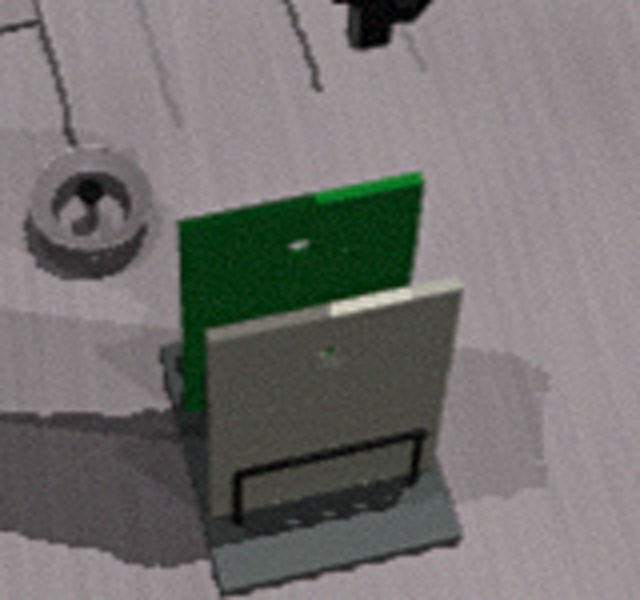

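View pics/w16.png

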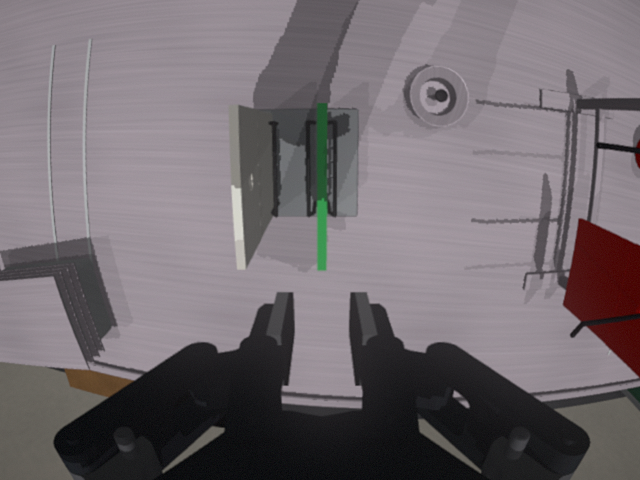

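The green board stands upright in the free slot between both hoops, its top edge at columns 317–327 in the wrist view and parallel to the white board. Nothing else has moved and the arm is clear, so I hand the job in.

```bash
python3 - <<'E'
from plant import ticket
print(ticket.sign_off())
E
```

```text
the job is handed in; nothing more can be done
None
```

The green board is off its prong and standing in the free slot of the rack. It was released there and the job handed in at about 22.5 s; no verdict was reported.

**How it went**
- **Grasp:** I gripped the board from above, 27 mm to the side of its hole, with 60 N.
- **Along the prong:** The cameras showed the prong sloping down about 6.5°. Feeling for it just short of the bend gave 6.6°. I drew the board out with its hole centred on the rod, leaning its top 12° towards the stand for the upturned end. Readings showed only the board's weight (about 2.8 N), apart from that light touch on the rod, where it rested with under 3 N.
- **Into the rack:** I lowered it to the floor by feel, pressing with about 11 N at most, then let go and raised the arm clear.

**Last checks**
- **Green board:** The pictures show it upright between both hoops and parallel to the white board. I put its centre at about (0.535, −0.141, 0.115), within about 2 mm of the slot centre.
- **Other things:** The red and white boards, strainer and bottle look where they were in the pictures.

**Disagreements**
- In the last check, the scene camera's network reported the strainer at a point on the stand. I took this as a false hit, since the side camera and the pictures show it unmoved.
- The networks put the green board's centre about 3 mm higher than my estimate, and differed by up to 8 mm along the slot between the two cameras. I trusted the floor contact and the pictures instead.
- The bottle was checked by eye only; the networks did not find it in the one search I made, at the start.

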